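# Load the power-cut lamp with charged packs, lock its cover and test the switch

### The job

Get the power-cut lamp ready: use its slot key to turn the slotted stud a quarter turn and free the yellow cover, take the cover off, and lay every charged blue pack on the worktop flat in a bay of its own. Put the cover back down fully, lock it again with the key, and only then test the lamp by pulling the red switch knob right out to its stop and pushing it fully home. Finish with the key standing in its holster, and leave the other things on the worktop where they are.

Things in the scene. Friction and masses are not known exactly. Their poses are not given: they have to be found in the camera images.
- lamp: Emergency lamp, fixed: grey base 180 (x) by 304 mm (y), its top, the deck, 20 mm above the worktop; origin at the centre of its underside, x to its back. White light bar along the back (x 28 to 86, y -58 to 146 mm, top at 82 mm). In front of it the pack tray under the yellow cover (centre x -35, y 44). At the -y end the red switch knob (x -62, y -102) and black key holster (x 10, y -102).
- cover_seat (a point): Point on the deck at the centre of the pack tray, on the stud's axis; the cover's origin lies here when the cover is seated. Axes as the lamp's.
- bay0 (a point): Centre of the floor of the first bay, on the deck (y -34 mm in the lamp's frame, 78 mm to -y of the stud). Each of the four bays is 66 mm (lamp x) by 34 mm (lamp y) between black ribs 3 to 4 mm thick and 10 mm high; a pack lies in it with its length along the lamp's x, either way round. Axes as the lamp's.
- bay1 (a point): Centre of the floor of the second bay (y 4 mm in the lamp's frame). Axes as the lamp's.
- bay2 (a point): Centre of the floor of the third bay (y 84 mm in the lamp's frame). Axes as the lamp's.
- bay3 (a point): Centre of the floor of the fourth bay (y 122 mm in the lamp's frame). Axes as the lamp's.
- stud (a joint): Angle of the steel quarter-turn stud about its vertical axis, rad: 0 = locked, its oblong head lies along the cover (along the lamp's y) and holds it down; 1.5 = stop, head along the lamp's x, in line with the oblong hole of the cover, which then lifts off. Counter-clockwise seen from above opens. Stays where it is left; turning takes about 0.2 N m.
- stud_slot (a point): Centre of the mouth of the slot in the stud's head, 84 mm above the worktop; turns with the stud, its x axis runs along the slot and the head. Head 50 by about 20 mm, from 71 to 84 mm above the worktop, on a post of 10 mm diameter; slot 32 mm long, 5 mm wide at its floor and 8.5 mm at its mouth, 9 mm deep, closed at both ends.
- cover: Yellow hood-shaped cover, open below, 84 mm (its x) by 208 mm (its y) by 49 mm high, walls 2 mm, 0.1 kg, balanced about y +25 mm; origin at the centre of its lower rim, z up. Its rim stands on the deck round the tray walls with 4 mm of play all round. Oblong hole 66 (x) by 30 mm (y) in its top for the stud's head. It stands on its rim when set down on the worktop.
- cover_grip (a point): Centre of the top of the cover's black handle, 73 mm above the cover's rim, at y +62 mm in the cover's frame: a bar 50 mm along the cover's x, 12 mm thick along y, standing 24 mm above the cover's top. Bare worktop on which the cover can be set aside: world x 0.32 to 0.50, y 0.21 to 0.50 m, save where packs lie.
- key: Red slot key: steel blade 3 mm thick (its x), 26 mm wide (its y), 14 mm long, pointing down, below a red handle 14 mm thick (x), 46 mm wide (y) and 30 mm high; origin at the blade's tip, z up, so the handle spans 14 to 44 mm above the origin. 0.04 kg. Starts upright in the holster, blade along the lamp's y. The blade has 2.5 mm (x) and 3.5 mm (y) of play to each side in the holster.
- holster (a point): Centre of the mouth of the key holster, 38 mm above the worktop: pocket 8 mm (lamp x) by 33 mm (lamp y), 18 mm deep; the key's handle rests on its mouth, so that the blade's tip is 14 mm below this point. Axes as the lamp's.
- switch (a joint): Lift of the red switch knob, m: 0 = pushed home (off), 0.016 = pulled up to its stop (on). It moves straight up, with about 4 N of friction, and stays where it is left.
- switch_cap (a point): Centre of the top of the red knob cap, 44 mm above the worktop when home; the cap is 33 mm across and 18 mm high, on a white stem.
- pack0: Blue rechargeable pack, 60 mm (its x) by 28 mm (y) by 22 mm high, with a black finger grip on top 44 mm long (along x), 10 mm thick, 18 mm high (total height 40 mm); 0.09 kg; origin at the centre of its underside, z up. Either end may face either way. May be absent.
- pack1: Blue rechargeable pack, 60 mm (its x) by 28 mm (y) by 22 mm high, with a black finger grip on top 44 mm long (along x), 10 mm thick, 18 mm high (total height 40 mm); 0.09 kg; origin at the centre of its underside, z up. Either end may face either way. May be absent.
- pack2: Blue rechargeable pack, 60 mm (its x) by 28 mm (y) by 22 mm high, with a black finger grip on top 44 mm long (along x), 10 mm thick, 18 mm high (total height 40 mm); 0.09 kg; origin at the centre of its underside, z up. Either end may face either way. May be absent.
- pack3: Blue rechargeable pack, 60 mm (its x) by 28 mm (y) by 22 mm high, with a black finger grip on top 44 mm long (along x), 10 mm thick, 18 mm high (total height 40 mm); 0.09 kg; origin at the centre of its underside, z up. Either end may face either way. May be absent.
- candle: Pink candle in a glass, 76 mm across, 90 mm high; not to be moved. Origin at the centre of its underside.
- matchbox: Blue matchbox 65 x 110 x 20 mm; not to be moved. Origin at the centre of its underside.
- mug: Grey espresso mug, 63 x 86 x 52 mm with handle; not to be moved. Origin at the centre of its underside.
- lemon: Lemon, 70 x 56 x 55 mm; not to be moved. Origin at the centre of its underside.
- spice: Spice jar with a green cap, 46 mm across, 106 mm high; not to be moved. Origin at the centre of its underside.
- garlic: Garlic bulb, 56 mm; not to be moved. Origin at the centre of its underside.
Things that resemble listed ones, but are neither listed nor needed, are in the scene too. Leave any orange or pink look-alike of the pack0 alone.

How it is judged:
By the outcome, as a careful person would: the job done as asked, in the order asked, and still so for the second after the job is handed in, with the robot touching nothing.
Of pack0, pack1, pack2, pack3 only 2 to 4 are there at a start; the rules pass over those that are not, and their reading is None.
At some moment in a run one of pack0, pack1, pack2, pack3 may be knocked a few centimetres aside while the robot is not near it.
It also fails if it takes over 210 s, if anything falls off the work surface, if the arm or the gripper's body presses on something with over 40 N, if the wrist force passes 120 N, or if a joint passes its speed limit or range.

### The arm

A 6-joint arm with a two-finger parallel gripper is mounted at the origin on a cart in front of the work surface, level with it; the furniture and walls round the work are solid. World frame = base frame: x ahead of the robot, y to its left, z up, the work surface at z = 0. Lengths are in mm, angles in rad, forces in N, time in s.
With the tool pointing down it reaches from about 300 to 775 mm from the base axis. Payload 14.6 kg.
Tool frame: the origin (TCP) lies on the centre line of the jaws, within the pads' length; the fingertips stand manip.tcp_to_tips ahead of it and the grasp point (between the pads) lies 5 mm behind it (manip.tcp_to_tips is the distance from the TCP to the fingertips, in mm); z points along the fingers, y is the direction in which the jaws open and shut (so a half turn about z gives the same grasp; the last joint's range is limited). The gripper opens to 94 mm and grips with 3 to 60 N. Pads are 16 mm wide; open, the fingers measure 119 mm over their backs; the gripper's body (75 mm by 177 mm) begins 78 mm behind the grasp point.
Start: joints at [-1.37, 0.3, 1.521, -0, 1.321, -0.067], TCP at [145.529, -530.387, 219.446] pointing down, gripper open.
Joint ranges: [-3.03, 3.03], [-0.79, 2.21], [0.23, 2.52], [-1.04, 4.18], [0, 3.07], [-2.55, 2.55]. Speed limits (rad/s): [2.22, 2.22, 2.57, 3.14, 3.14, 3.14].

### API

Orientations are given as [roll, pitch, yaw] about the fixed x, y, z axes, in that order (R = Rz(yaw) Ry(pitch) Rx(roll)).
In Python, from cell import manip, optics, workorder gives the robot as it stands. The module is installed in compiled form; this text tells all that it offers.
- The arm moves only by the tool jog_arm, never from a script. Its argument "deltas" is text: rows parted by semicolons, each of 5 numbers parted by spaces: the shift along the tool's x, y, z in mm, then the turn about the tool's z in rad, then the finger opening in mm, from 0 to 94. In form: tx ty tz twist grip; .... A call has exactly 10 rows; each row is the pose to reach, as a shift and turn from the pose commanded when the call began, along the tool's axes at that moment; what a row does not reach only later rows make up. A row lasts 1/8 s, in which the tool goes at most 62.5 mm and 10.7 degrees, less where a joint would pass 70% of its speed; a pose out of reach is approached as far as the arm can. A call with a gripper value outside its range is refused whole. The fingers move at their own pace and stop on an object; "squeeze" is the grip in N (left out, the last holds). Time passes only in rows, so rows that repeat a pose let the fingers close, or fill a call up. It gives the time, the measured TCP pose, the force and the opening at its end, in the units of the state.
- manip.read_state(): the state, without advancing time (a new reading comes with each control period).
- optics.camera(name): name is "scene" or "top" or "wrist"; returns (picture, depth): 480x640x3 uint8, red, green, blue; 480x640 float32, mm along the optical axis (not along the pixel's ray), 0 where there is no reading.
- optics.get_calibration(name): a dict with "intrinsics" (3x3 intrinsics, pixels), "R" (3x3) and "t" (3): a world point X has camera coordinates R X + t; the wrist camera has in their place "hand_eye" (4x4, takes a point from camera to tool coordinates, whose origin is the TCP and whose axes are the flange's). Camera axes: x right, y down, z forward; pixel columns grow to the right and rows downward; lengths in mm; the calibration is good to about 2 mm. A picture is of the moment at which its call begins: read the wrist's pose just before it. get_calibration takes no time and is no camera call.
- workorder.sign_off(): hands the job in, once; it reports no verdict.
The state is a dict: "clock": time; "joints": joint angles; "qd": joint speeds; "effort": joint torques, N m; "eef_pos": TCP position; "eef_rot": TCP orientation; "wrist_force": force on the tool from outside, world axes, zero at the start; "moment": the same for the moment, N m; "finger_gap": finger opening in mm.
Only numpy, scipy, OpenCV 4.12 (cv2) and the standard library are available. Lean on these libraries where they do the work, as an engineer would, in place of code of your own. Each camera call takes 0.05 s, during which the arm holds its last target.

## Working session

There is one attempt and no reset: what is moved stays moved. The work goes in short steps, Python scripts to look and compute and a tool call to move; the robot and the scene stay as the last step left them, time stands still between calls to the robot, and variables do not carry over. Pictures are saved under pics/ and viewed, and the job is handed in when it is done.

Besides the shell and the picture viewer there is one more tool, called after "Emit:" as name(argument=value, ...) on one line, values as JSON. jog_arm: Moves the arm, as the interface text tells. Its arguments: {"type":"object","properties":{"deltas":{"type":"string"},"squeeze":{"type":"number"}},"required":["deltas"]}

```bash
mkdir -p pics
python3 - <<'E'
from cell import manip, optics, workorder
import cv2,numpy as np
print(manip.read_state(), manip.tcp_to_tips)
for n in ["scene","top","wrist"]:
    p,d=optics.camera(n); cv2.imwrite(f"pics/{n}0.png",p[:,:,::-1]); np.save(f"pics/{n}0.npy",d)
    print(n,optics.get_calibration(n))
E
```

```text
{'clock': 0.0, 'joints': array([-1.36960104e+00,  3.00468028e-01,  1.52161925e+00, -8.75959066e-06,
        1.32068563e+00, -6.66343909e-02]), 'qd': array([ 5.87707886e-04,  5.02751516e-05, -1.93990134e-03,  1.56122063e-03,
        7.87508394e-04, -1.51868817e-03]), 'effort': array([-2.85621798e-03, -5.31816173e+01, -3.52744102e+01,  7.07436260e-02,
        2.43473402e-02, -5.43537840e-05]), 'eef_pos': array([ 145.47647756, -530.143201  ,  218.87185804]), 'eef_rot': array([-3.14041446e+00, -7.01215108e-05,  2.67831814e-01]), 'wrist_force': array([-0.48192245, -0.36460056,  0.05412746]), 'moment': array([ 0.00663648,  0.03677195, -0.03604607]), 'finger_gap': 94.02299427014002} 14.0
scene {'intrinsics': array([[459.73896539,   0.        , 315.87739453],
       [  0.        , 459.73896539, 246.35270521],
       [  0.        ,   0.        ,   1.        ]]), 'R': array([[ 0.94089349, -0.33862405, -0.00729352],
       [-0.29999351, -0.82317237, -0.48206965],
       [ 0.15723655,  0.4557642 , -0.87610254]]), 't': array([-462.92222489,  257.20771768, 1044.12148881])}
top {'intrinsics': array
[... 225 characters left out ...]
.01370726e-01, -2.74752002e-01, -3.34726981e-01],
       [ 3.19987685e-01,  9.82366038e-02, -9.42314942e-01]]), 't': array([ -73.98022177,  530.58618743, 1739.83293607])}
wrist {'intrinsics': array([[404.36427442,   0.        , 318.88136328],
       [  0.        , 404.36427442, 239.96102328],
       [  0.        ,   0.        ,   1.        ]]), 'hand_eye': array([[ 1.56426387e-03, -9.62043128e-01, -2.72892970e-01,
         7.96852834e+01],
       [ 9.99998720e-01,  1.41330074e-03,  7.49765019e-04,
         1.00593257e+00],
       [-3.35626449e-04, -2.72893794e-01,  9.62044107e-01,
        -1.64874024e+02],
       [ 0.00000000e+00,  0.00000000e+00,  0.00000000e+00,
         1.00000000e+00]])}
```

View pics/scene0.png

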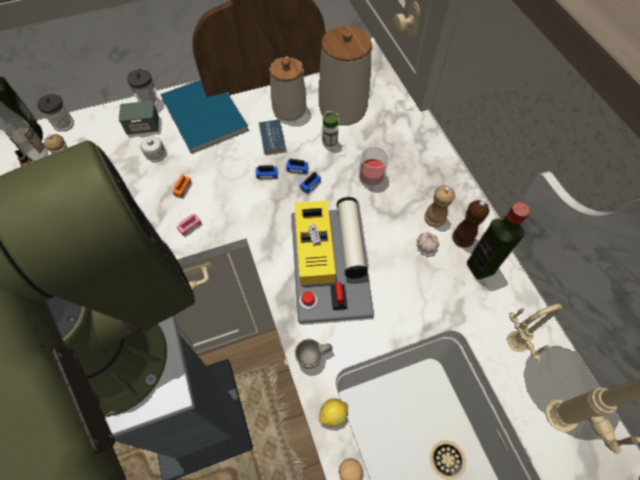

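View pics/top0.png

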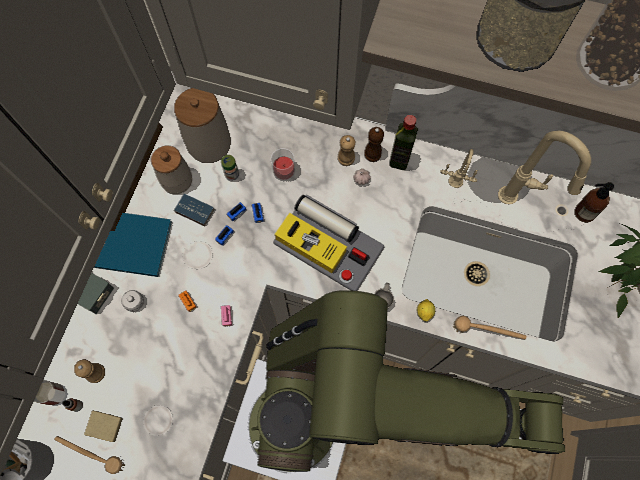

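```bash
cat > h.py <<'E'
import numpy as np, cv2
from cell import manip, optics, workorder
from scipy.spatial.transform import Rotation as Ro
def cam(n):
    c=optics.get_calibration(n); K=c["intrinsics"]
    if n!="wrist": return K,c["R"],c["t"]
    s=manip.read_state(); T=np.eye(4); T[:3,:3]=Ro.from_euler("xyz",s["eef_rot"]).as_matrix(); T[:3,3]=s["eef_pos"]
    W=T@c["hand_eye"]; R=W[:3,:3].T; return K,R,-R@W[:3,3]
def pz(C,u,v,z):
    K,R,t=C; d=R.T@np.linalg.inv(K)@[u,v,1]; o=-R.T@t; return o+d*(z-o[2])/d[2]
def proj(C,X):
    K,R,t=C; p=K@(R@np.asarray(X,float)+t); return p[:2]/p[2]
def cloud(C,d):
    K,R,t=C; v,u=np.mgrid[:480,:640]; P=np.stack([(u-K[0,2])/K[0,0]*d,(v-K[1,2])/K[1,1]*d,d],-1)
    return (P-t)@R
def snap(n,name):
    C=cam(n); p,d=optics.camera(n); cv2.imwrite(f"pics/{name}.png",p[:,:,::-1])
    np.savez(f"pics/{name}.npz",p=p,d=d,K=C[0],R=C[1],t=C[2]); return C,p,d
def load(name):
    z=np.load(f"pics/{name}.npz"); return (z["K"],z["R"],z["t"]),z["p"],z["d"]
def crop(p,name,x0,y0,x1,y1,k):
    cv2.imwrite(f"pics/{name}.png",cv2.resize(p[y0:y1,x0:x1,::-1],None,fx=k,fy=k,interpolation=cv2.INTER_CUBIC))
E
python3 - <<'E'
from h import *
p=cv2.imread("pics/scene0.png")[:,:,::-1]; crop(p,"sc1",240,110,400,340,2.6) if 0 else crop(p,"sc1",230,140,400,330,3)
p=cv2.imread("pics/top0.png")[:,:,::-1]; crop(p,"tc1",170,140,400,310,3)
E
```

```text
(no output)
```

View pics/sc1.png

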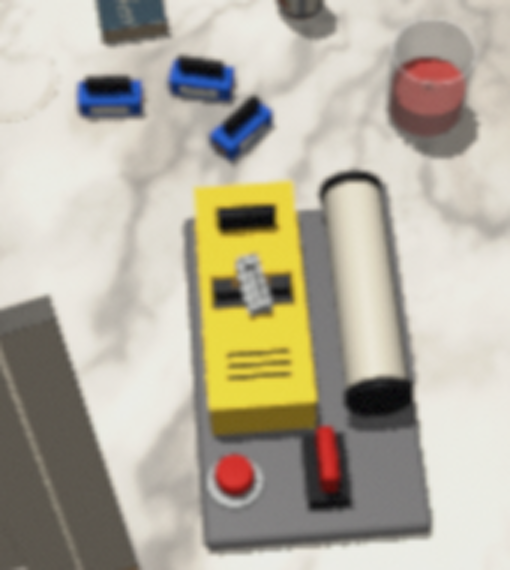

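View pics/tc1.png

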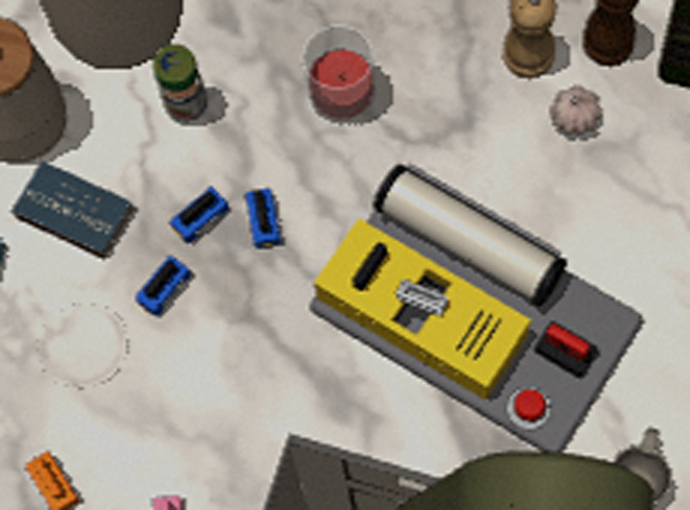

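Scene picture: three blue packs at (266,172), (297,166), (311,182). The orange (182,186) and pink (189,224) objects are the look-alikes, to be left alone. Lamp with cover centre near (315,245), knob (308,298), key (339,293).

```bash
cat > fit.py <<'E'
from h import *
from scipy.optimize import least_squares
def fitlamp(obs, x0):
    def res(q):
        c,s=np.cos(q[2]),np.sin(q[2]); o=[]
        for C,u,v,L in obs:
            X=[q[0]+c*L[0]-s*L[1],q[1]+s*L[0]+c*L[1],L[2]]; o+=list(proj(C,X)-[u,v])
        return np.array(o)
    r=least_squares(res,x0,loss="soft_l1"); return r.x,res(r.x).reshape(-1,2)
E
python3 - <<'E'
from fit import *
S=cam("scene");T=cam("top")
obs=[]
for u,v,L in [(234,474,(-62,-102,44)),(254,283,(-35,44,84)),(246,211,(-35,106,93)),(430,527,(90,-152,20)),(207,540,(-90,-152,20)),(186,220,(-90,152,20))]:
    obs.append((S,230+u/3,140+v/3,L))
for u,v,L in [(529,405,(-62,-102,44)),(422,295,(-35,44,84)),(370,264,(-35,106,93)),(642,318,(90,-152,20)),(560,443,(-90,-152,20)),(313,298,(-90,152,20))]:
    obs.append((T,170+u/3,140+v/3,L))
q,r=fitlamp(obs,[500,-20,0]); print(q,r.round(1).tolist())
# packs: handle top centres z~40
for n,C,o,pts in [("s",S,(230,140),[(106,84),(202,67),(241,118)]),("t",T,(170,140),[(164,275),(196,208),(263,204)])]:
    for u,v in pts: print(n,pz(C,o[0]+u/3,o[1]+v/3,40).round(0))
for u,v in [(187,300),(227,315)]: print(pz(T,u,v,30).round())
E
```

```text
[ 5.50606933e+02  5.49971351e+01 -2.68434698e-01] [[0.2, -0.3], [0.2, -0.4], [0.9, -0.0], [1.9, 1.1], [-1.2, 2.6], [-0.9, -0.9], [0.2, -0.7], [-0.2, 0.1], [-0.2, -0.9], [1.3, -0.9], [-1.3, 4.8], [-2.2, 2.6]]
s [480. 374.  40.]
s [569. 362.  40.]
s [583. 295.  40.]
t [487. 374.  40.]
t [567. 367.  40.]
t [592. 301.  40.]
[251. 410.  30.]
[243. 279.  30.]
```

```bash
cat >> h.py <<'E'
def go(x,y,z,yaw,s=None):
    s=s or manip.read_state(); R=Ro.from_euler("xyz",s["eef_rot"]).as_matrix()
    d=R.T@(np.array([x,y,z])-s["eef_pos"]); y0=np.arctan2(R[1,0],R[0,0])
    tw=-((yaw-y0+np.pi)%(2*np.pi)-np.pi)
    print("delta",d.round(1),"twist",round(tw,3)); return d,tw
def st():
    s=manip.read_state(); print("t%.2f"%s["clock"],s["eef_pos"].round(1),s["eef_rot"].round(3),"F",s["wrist_force"].round(1),"M",s["moment"].round(2),"gap",round(s["finger_gap"],1),"j",s["joints"].round(2))
E
python3 -c "
from h import *
go(550,55,270,1.302)"
```

```text
delta [ 544.9 -457.3  -50.5] twist -1.034
```

Emit:
jog_arm(deltas="54 -46 -10 -0.1 94;108 -92 -20 -0.2 94;162 -138 -30 -0.3 94;210 -178 -40 -0.4 94;255 -217 -50 -0.5 94;300 -255 -50 -0.6 94;345 -293 -50 -0.7 94;390 -331 -50 -0.8 94;435 -369 -50 -0.9 94;480 -405 -50 -1.0 94")

```text
clock: 1.4
eef_pos: [498.2, -16.1, 269.5]
eef_rot: [3.141, 0.0, 1.271]
wrist_force: [0.4, -1.3, -0.2]
finger_gap: 93.9
```

```bash
python3 -c "
from h import *
st();go(550,55,270,1.302)"
```

```text
t1.40 [498.2 -16.1 269.5] [3.141 0.    1.271] F [ 0.4 -1.3 -0.2] M [-0.1  -0.04 -0.01] gap 93.9 j [-0.11  0.15  1.59 -0.    1.4   0.19]
delta [83.2 28.5 -0.5] twist -0.031
```

Emit:
jog_arm(deltas="40 14 0 -0.03 30;75 25 0 -0.03 30;83 28 0 -0.03 30;83 28 0 -0.03 30;83 28 0 -0.03 30;83 28 0 -0.03 30;83 28 0 -0.03 30;83 28 0 -0.03 30;83 28 0 -0.03 30;83 28 0 -0.03 30")

```text
clock: 2.65
eef_pos: [548.9, 52.8, 269.4]
eef_rot: [-3.142, -0.0, 1.298]
wrist_force: [0.1, 0.9, -0.2]
finger_gap: 30.1
```

```bash
python3 -c "
from h import *
st();C,p,d=snap('wrist','w1');crop(p,'w1b',0,0,640,480,1.25)"
```

```text
t2.65 [548.9  52.8 269.4] [-3.142 -0.     1.298] F [ 0.1  0.9 -0.2] M [-0.06 -0.05  0.01] gap 30.1 j [0.03 0.27 1.44 0.   1.43 0.3 ]
```

View pics/w1b.png

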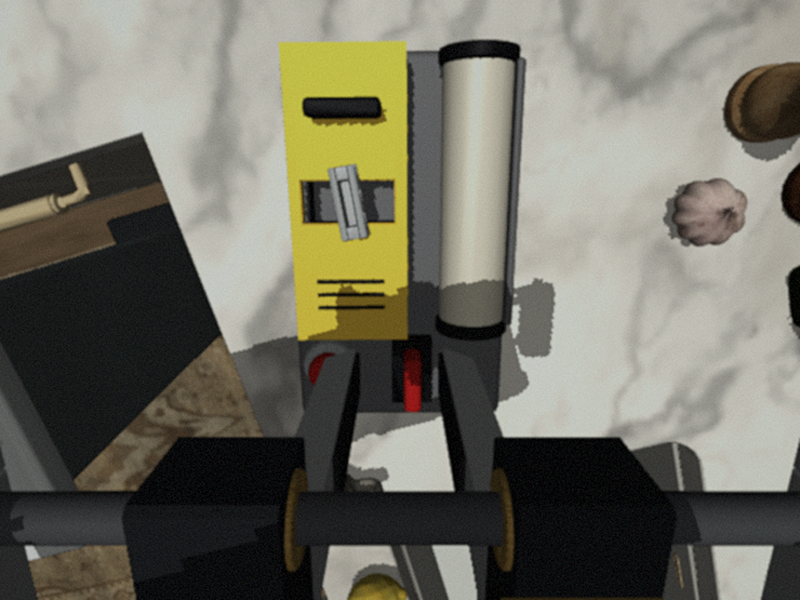

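Run:
```python
from fit import *
C,p,d=load('w1')
obs=[(C,u/1.25,v/1.25,L) for u,v,L in [(281,42,(-77,148,69)),(407,42,(7,148,69)),(298,340,(-77,-60,69)),(408,339,(7,-60,69)),(348,203,(-35,44,84)),(342,105,(-35,106,93)),(500,411,(90,-152,20)),(525,57,(90,152,20))]]
q,r=fitlamp(obs,[550,55,-.27]);print(q,r.round(1).tolist())
q,r=fitlamp(obs[4:],[550,55,-.27]);print(q,r.round(1).tolist())
crop(p,'w1c',220,110,340,340,4) if 0 else crop(p,'w1c',225,120,335,200,7)
P=cloud(C,d)
for u,v in [(348,203),(342,105),(300,60),(465,120),(430,200)]: print(P[int(v/1.25),int(u/1.25)].round(1))
```

```text
[ 5.50847183e+02  5.59645809e+01 -2.67093420e-01] [[-0.3, -0.4], [1.3, -0.8], [0.8, -0.2], [0.3, 0.2], [-0.5, 0.8], [0.7, 0.8], [-1.3, 3.4], [-5.2, -6.4]]
[ 5.51724221e+02  5.63205069e+01 -2.66650159e-01] [[0.4, 0.2], [1.6, 0.1], [-0.6, 2.9], [-4.4, -7.2]]
[528.  108.1  75.1]
[544.2 168.4  92.1]
[524.1 205.5  67.1]
[619.8 139.1  76.9]
[586.1  89.1  20. ]
```

View pics/w1c.png

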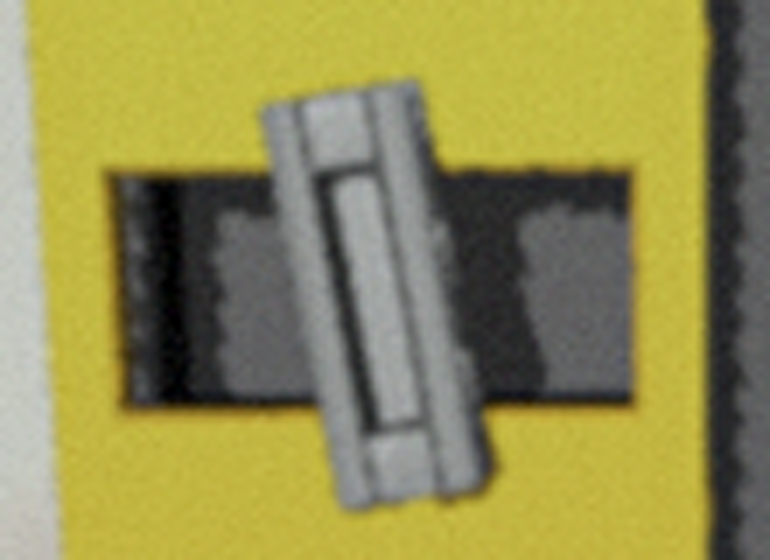

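Run:
```python
from fit import *
C,p,d=load('w1')
for pts in [((344,93),(418,499)),((268,103),(345,508)),((420,83),(490,490)),((350,175),(398,425)),((318,175),(372,430))]:
    a,b=[pz(C,225+u/7,120+v/7,84) for u,v in pts]
    w=a-b; print((a+b)/2, np.arctan2(w[1],w[0])-np.pi/2+.267)
c,s=np.cos(-.267),np.sin(-.267)
for n,L in dict(stud=(-35,44),key=(10,-102),knob=(-62,-102)).items(): print(n,551+c*L[0]-s*L[1],56.1+s*L[0]+c*L[1])
```

```text
[530.10352933 107.59100203  84.        ] 0.15257265287350064
[521.00382321 108.9370746   84.        ] 0.15316744203874488
[539.12692738 106.26401869  84.        ] 0.14951967510404784
[529.1745152  107.65363272  84.        ] 0.16146223659065406
[525.67762029 108.30659584  84.        ] 0.1781394626923235
stud 528.849076496184 107.77529959204969
key 533.734096864393 -44.92419803646964
knob 464.2852906836813 -25.927795217147874
```

```bash
python3 -c "
from h import *
go(533.7,-45,150,1.304)"
```

```text
delta [-98.2  11.7 119.4] twist -0.006
```

Emit:
jog_arm(deltas="-30 4 30 -0.006 40;-60 8 60 -0.006 40;-85 11 90 -0.006 40;-98 12 110 -0.006 40;-98 12 119 -0.006 40;-98 12 119 -0.006 40;-98 12 119 -0.006 40;-98 12 119 -0.006 40;-98 12 119 -0.006 40;-98 12 119 -0.006 40")

```text
clock: 3.95
eef_pos: [534.1, -44.8, 150.6]
eef_rot: [3.141, -0.0, 1.304]
wrist_force: [0.2, 0.5, -0.2]
finger_gap: 40.1
```

```bash
python3 -c "
from h import *
st();C,p,d=snap('wrist','w2');crop(p,'w2b',200,200,440,380,3.3)"
```

```text
t3.95 [534.1 -44.8 150.6] [ 3.141 -0.     1.304] F [ 0.2  0.5 -0.2] M [-0.05 -0.11  0.06] gap 40.1 j [-0.15  0.34  1.64 -0.    1.16  0.11]
```

View pics/w2b.png

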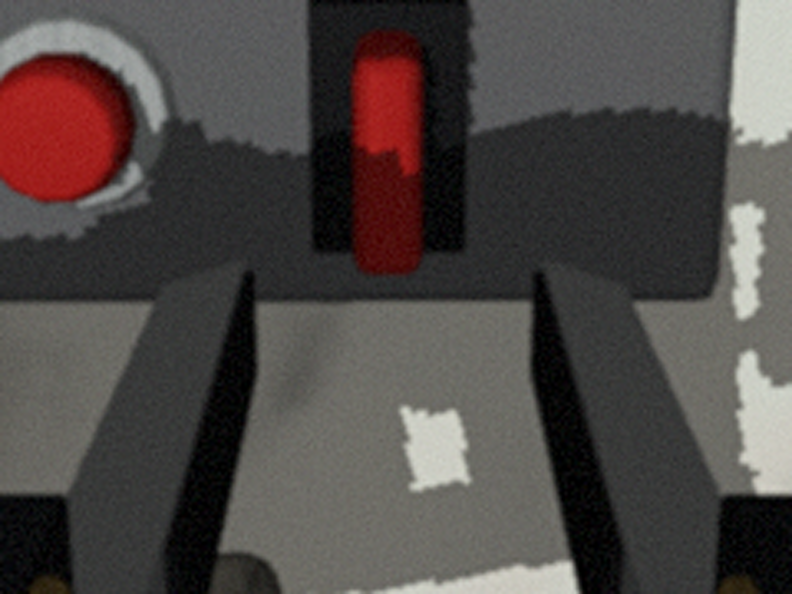

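Run:
```python
from h import *
C,p,d=load('w2')
f=lambda u,v,z:pz(C,200+u/3.3,200+v/3.3,z)
a,b=f(389,57,68),f(388,272,68);w=a-b;print((a+b)/2,np.hypot(*w[:2]),np.arctan2(w[1],w[0])-np.pi/2)
a,b=f(354,160,68),f(424,160,68);print(a,b,np.hypot(*(a-b)[:2]))
print("holster",f(390,15,38),f(312,250,38),f(463,250,38))
# knob
a=f(62,128,44);print("knob",a, f(-3+0,128,44),f(133,128,44))
P=cloud(C,d)
for u,v in [(388,120),(388,200),(62,128),(340,200)]:print(P[int(200+v/3.3),int(200+u/3.3)].round(1))
go(533.7,-45,53,1.304)
```

```text
[534.54628265 -43.46483055  68.        ] 43.71483274441048 -0.2705336896025068
[528.46416119 -40.34345852  68.        ] [541.56514685 -43.90415714  68.        ] 13.576243957492624
holster [541.1430306  -20.18468041  38.        ] [510.57188493 -66.64361284  38.        ] [542.88059704 -75.42532368  38.        ]
knob [468.21259894 -24.27027615  44.        ] [454.96000092 -20.66845214  44.        ] [482.68884902 -28.20466736  44.        ]
[536.7 -34.   68.1]
[532.4 -49.5  67.9]
[468.  -23.5  44.3]
[519.8 -56.6  38. ]
delta [-0.3 -0.4 97.5] twist -0.0
```

Emit:
jog_arm(deltas="1 0 30 0 40;1 0 55 0 40;1 0 75 0 40;1 0 88 0 40;1 0 95.5 0 40;1 0 95.5 0 40;1 0 95.5 0 14;1 0 95.5 0 10;1 0 95.5 0 5;1 0 95.5 0 5", squeeze=55)

```text
clock: 5.25
eef_pos: [534.5, -43.9, 55.3]
eef_rot: [3.141, -0.0, 1.304]
wrist_force: [-0.9, -0.1, 3.5]
finger_gap: 13.7
```

```bash
python3 -c "
from h import *
st()"
```

```text
t5.25 [534.5 -43.9  55.3] [ 3.141 -0.     1.304] F [-0.9 -0.1  3.5] M [ 0.01  0.08 -0.01] gap 13.7 j [-0.15  0.47  1.71  0.    0.96  0.12]
```

```bash
python3 -c "
from h import *
go(529.6,107.8,129,1.456)"
```

```text
delta [145.  -44.7 -73.8] twist -0.152
```

Emit:
jog_arm(deltas="0 0 -25 0 5;0 0 -55 0 5;0 0 -85 0 5;20 -6 -95 0 5;55 -17 -95 -0.05 5;95 -29 -95 -0.1 5;130 -40 -92 -0.152 5;145 -44.7 -84 -0.152 5;145 -44.7 -76 -0.152 5;145 -44.7 -74 -0.152 5")

```text
clock: 6.5
eef_pos: [529.3, 106.7, 128.1]
eef_rot: [-3.14, 0.0, 1.455]
wrist_force: [0.1, -0.6, 0.1]
finger_gap: 13.5
```

```bash
python3 -c "
from h import *
st();C,p,d=snap('wrist','w3');crop(p,'w3b',200,180,440,360,3.3)"
```

```text
t6.50 [529.3 106.7 128.1] [-3.14   0.     1.455] F [ 0.1 -0.6  0.1] M [-0.04 -0.07  0.03] gap 13.5 j [ 0.13  0.37  1.65 -0.    1.12  0.25]
```

View pics/w3b.png

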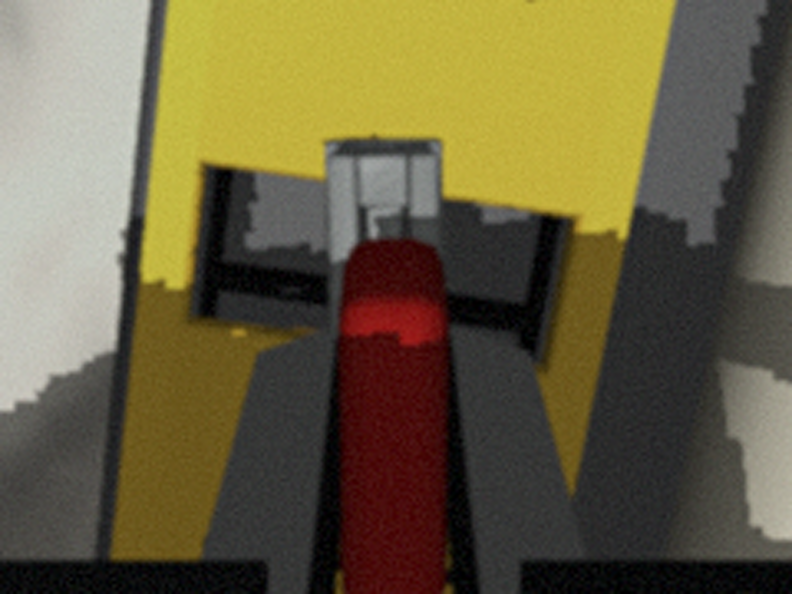

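Run:
```python
from h import *
C,p,d=load('w3')
f=lambda u,v,z:pz(C,200+u/3.3,180+v/3.3,z)
y=1.455;tx=np.array([np.cos(y),np.sin(y)]);ty=np.array([np.sin(y),-np.cos(y)]);c=np.array([529.3,106.7])
for u,v,z in [(326,153,84),(441,152,84),(357,180,84),(408,180,84),(326,230,84),(441,215,84),(346,290,142-14),(442,290,142-14),(394,300,142),(341,330,142),(449,330,142)]:
    w=f(u,v,z)[:2]-c; print(u,v,z,(w@tx).round(1),(w@ty).round(1))
```

```text
326 153 84 26.9 -10.1
441 152 84 27.0 8.4
357 180 84 22.4 -5.2
408 180 84 22.4 3.1
326 230 84 13.9 -10.3
441 215 84 16.4 8.5
346 290 128 19.3 -5.5
442 290 128 19.3 7.1
394 300 142 23.1 0.8
341 330 142 19.2 -5.6
449 330 142 19.2 7.5
```

```bash
python3 -c "
from h import *
st()"
```

```text
t6.55 [529.4 106.7 128.3] [-3.141  0.     1.454] F [-0.3  0.4 -0.1] M [-0.07 -0.09  0.01] gap 13.6 j [ 0.13  0.37  1.65 -0.    1.12  0.25]
```

Emit:
jog_arm(deltas="1.5 -1.8 0 0 5;1.5 -1.8 4 0 5;1.5 -1.8 8 0 5;1.5 -1.8 11 0 5;1.5 -1.8 14 0 5;1.5 -1.8 16 0 5;1.5 -1.8 18 0 5;1.5 -1.8 19 0 5;1.5 -1.8 20 0 5;1.5 -1.8 20 0 5")

```text
clock: 7.8
eef_pos: [527.8, 109.5, 108.9]
eef_rot: [-3.142, 0.0, 1.456]
wrist_force: [-0.6, 0.1, 0.5]
finger_gap: 13.4
```

```bash
python3 -c "
from h import *
st();C,p,d=snap('wrist','w4');crop(p,'w4b',200,180,440,360,3.3)"
```

```text
t7.80 [527.8 109.5 108.9] [-3.142  0.     1.456] F [-0.6  0.1  0.5] M [-0.05 -0.06  0.01] gap 13.4 j [0.14 0.39 1.67 0.   1.08 0.25]
```

View pics/w4b.png

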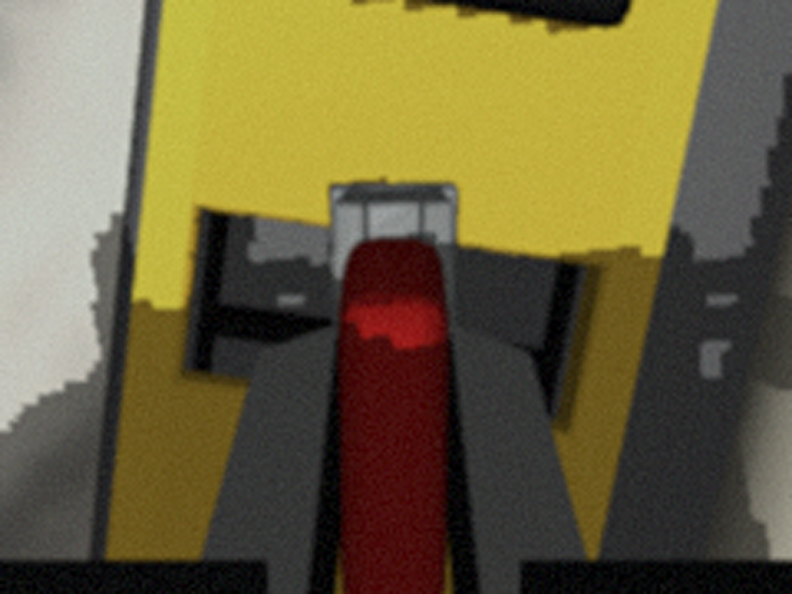

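Emit:
jog_arm(deltas="0 0 1.2 0 5;0 0 1.2 -0.15 5;0 0 1.2 -0.3 5;0 0 1.2 -0.45 5;0 0 1.2 -0.6 5;0 0 1.2 -0.75 5;0 0 1.2 -0.9 5;0 0 1.2 -1.05 5;0 0 1.2 -1.2 5;0 0 1.2 -1.3 5")

```text
clock: 9.1
eef_pos: [527.9, 109.5, 107.6]
eef_rot: [3.141, 0.0, 2.76]
wrist_force: [0.7, 1.0, -1.6]
finger_gap: 13.9
```

Emit:
jog_arm(deltas="0 0 0 -0.06 5;0 0 0 -0.1 5;0 0 0 -0.14 5;0 0 0 -0.14 5;0 0 0 -0.14 5;0 0 0 -0.14 5;0 0 0 -0.14 5;0 0 0 -0.14 5;0 0 0 -0.14 5;0 0 0 -0.14 5")

```text
clock: 10.35
eef_pos: [527.9, 109.5, 107.7]
eef_rot: [3.142, -0.0, 2.896]
wrist_force: [0.8, 1.8, -3.4]
finger_gap: 13.6
```

```bash
python3 -c "
from h import *
st();C,p,d=snap('wrist','w5');crop(p,'w5b',200,160,440,360,3)"
```

```text
t10.35 [527.9 109.5 107.7] [ 3.142 -0.     2.896] F [ 0.8  1.8 -3.4] M [ 0.33 -0.5  -0.15] gap 13.6 j [ 0.14  0.4   1.67  0.    1.08 -1.19]
```

View pics/w5b.png

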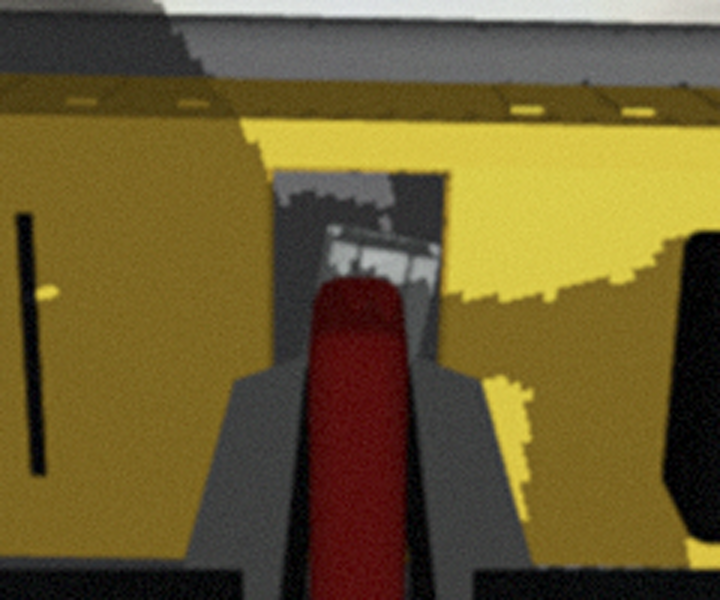

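Emit:
jog_arm(deltas="0 0 0 -0.05 5;0 0 0 -0.1 5;0 0 0 -0.13 5;0 0 0 -0.13 5;0 0 0 -0.13 5;0 0 0 -0.13 5;0 0 0 -0.13 5;0 0 0 -0.13 5;0 0 0 -0.13 5;0 0 0 -0.13 5")

```text
clock: 11.65
eef_pos: [527.8, 109.5, 107.7]
eef_rot: [-3.142, -0.0, 3.026]
wrist_force: [0.7, 1.2, -3.4]
finger_gap: 13.8
```

```bash
python3 -c "
from h import *
st();C,p,d=snap('wrist','w6');crop(p,'w6b',200,160,440,360,3)"
```

```text
t11.65 [527.8 109.5 107.7] [-3.142 -0.     3.026] F [ 0.7  1.2 -3.4] M [ 0.35 -0.37 -0.18] gap 13.8 j [ 0.14  0.4   1.67  0.    1.08 -1.32]
```

View pics/w6b.png

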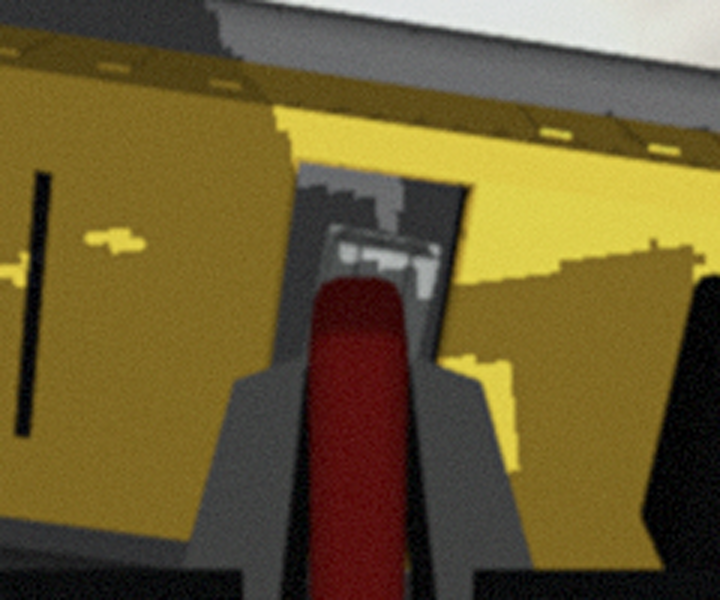

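```bash
python3 -c "
from h import *
go(534.5,-43.9,90,1.304)"
```

```text
delta [ -24.3 -151.6   17.7] twist 1.722
```

Emit:
jog_arm(deltas="0 0 0 0.06 5;0 0 -6 0.08 5;0 0 -14 0.08 5;0 0 -24 0.1 5;0 0 -30 0.25 5;-2 5 -30 0.42 5;-4 30 -30 0.6 5;-9 60 -30 0.78 5;-14 90 -30 0.96 5;-19 120 -30 1.14 5")

```text
clock: 12.95
eef_pos: [560.9, 227.4, 138.6]
eef_rot: [3.141, 0.0, 1.88]
wrist_force: [0.0, -0.8, -0.5]
finger_gap: 13.5
```

```bash
python3 -c "
from h import *
st();go(534.5,-43.9,90,1.304);C,p,d=snap('wrist','w7')"
```

```text
t12.95 [560.9 227.4 138.6] [3.141 0.    1.88 ] F [ 0.  -0.8 -0.5] M [-0.03 -0.16 -0.03] gap 13.5 j [ 0.32  0.49  1.44 -0.    1.2   0.02]
delta [-250.5 -107.7   48.5] twist 0.576
```

View pics/w7.png

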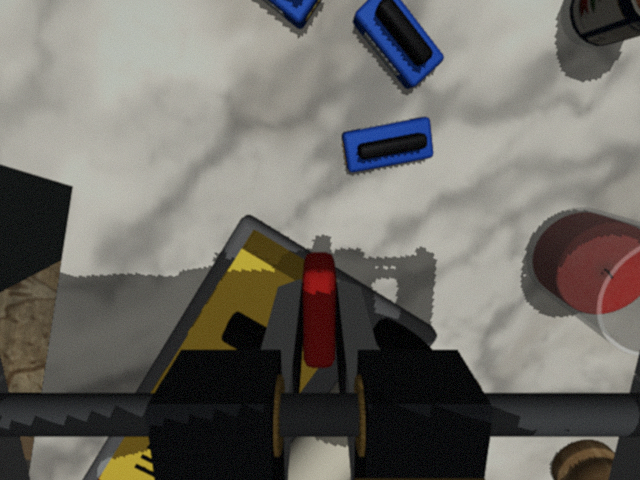

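I flipped a sign there: the arm went to +y instead of −y, with everything cleared. The view shows three packs at (390,145), (398,40), (290,5). Now back to the holster.

Emit:
jog_arm(deltas="-40 -17 0 0.1 5;-85 -37 0 0.2 5;-130 -56 0 0.3 5;-175 -75 0 0.4 5;-215 -92 0 0.5 5;-240 -103 10 0.576 5;-250.5 -107.7 25 0.576 5;-250.5 -107.7 40 0.576 5;-250.5 -107.7 48 0.576 5;-250.5 -107.7 48 0.576 5")

```text
clock: 14.25
eef_pos: [535.6, -44.2, 89.1]
eef_rot: [-3.14, 0.0, 1.311]
wrist_force: [1.0, 0.1, -0.6]
finger_gap: 13.5
```

```bash
python3 -c "
from h import *
st();C,p,d=snap('wrist','w8');crop(p,'w8b',200,160,440,360,3);go(534.5,-43.9,56,1.304)"
```

```text
t14.25 [535.6 -44.2  89.1] [-3.14   0.     1.311] F [ 1.   0.1 -0.6] M [-0.02 -0.05  0.03] gap 13.5 j [-0.15  0.42  1.69  0.    1.04  0.11]
delta [ 0.1 -1.5 33.7] twist 0.007
```

View pics/w8b.png

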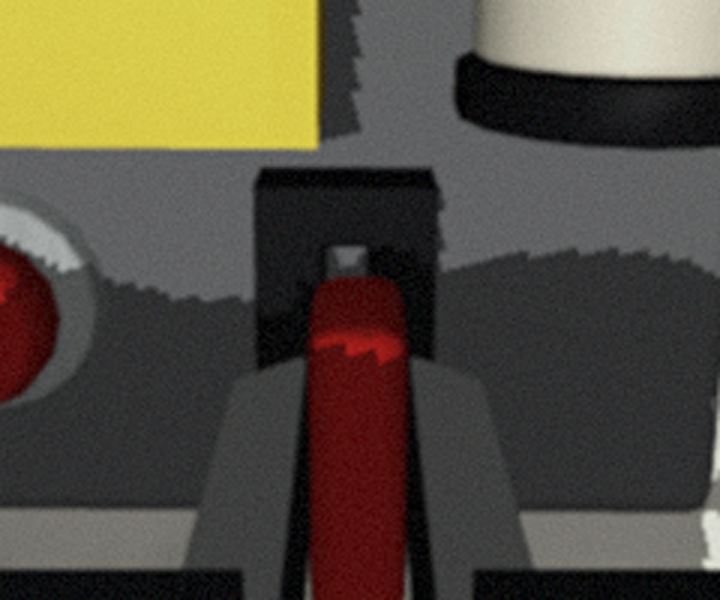

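Emit:
jog_arm(deltas="0 -1 6 0.007 5;0 -1 12 0.007 5;0 -1 18 0.007 5;0 -1 24 0.007 5;0 -1 29 0.007 5;0 -1 32 0.007 5;0 -1 33 0.007 5;0 -1 33.5 0.007 5;0 -1 33.5 0.007 5;0 -1 33.5 0.007 5")

```text
clock: 15.55
eef_pos: [534.9, -44.8, 56.4]
eef_rot: [3.141, -0.0, 1.303]
wrist_force: [-0.3, -0.9, -0.5]
finger_gap: 13.8
```

```bash
python3 -c "
from h import *
st()"
```

```text
t15.55 [534.9 -44.8  56.4] [ 3.141 -0.     1.303] F [-0.3 -0.9 -0.5] M [ 0.01 -0.06  0.03] gap 13.8 j [-0.15  0.46  1.71  0.    0.97  0.12]
```

Emit:
jog_arm(deltas="0 0 1 0 5;0 0 1 0 14;0 0 1 0 24;0 0 1 0 30;0 0 -20 0 30;0 0 -50 0 30;0 0 -90 -0.1 30;30 0 -95 -0.25 30;80 0 -95 -0.4 30;130 0 -95 -0.55 30")

```text
clock: 16.8
eef_pos: [569.6, 81.8, 151.5]
eef_rot: [3.141, 0.0, 1.857]
wrist_force: [1.6, -0.5, -0.5]
finger_gap: 29.9
```

```bash
python3 -c "
from h import *
st();go(545.2,168.1,135,2.874)"
```

```text
t16.80 [569.6  81.8 151.5] [3.141 0.    1.857] F [ 1.6 -0.5 -0.5] M [-0.05 -0.09  0.04] gap 29.9 j [ 0.08  0.42  1.53 -0.    1.2  -0.21]
delta [89.7  1.  16.5] twist -1.017
```

Emit:
jog_arm(deltas="25 0 0 -0.17 30;50 1 0 -0.35 30;70 1 2 -0.52 30;85 1 5 -0.7 30;89.7 1 10 -0.87 30;89.7 1 16 -1.017 30;89.7 1 16 -1.017 30;89.7 1 16 -1.017 30;89.7 1 16 -1.017 30;89.7 1 16 -1.017 30")

```text
clock: 18.05
eef_pos: [545.3, 166.9, 135.4]
eef_rot: [3.141, 0.0, 2.869]
wrist_force: [0.7, 0.0, -1.5]
finger_gap: 30.4
```

```bash
python3 -c "
from h import *
st();C,p,d=snap('wrist','w9');go(545.2,168.1,87,2.874)"
```

```text
t18.05 [545.3 166.9 135.4] [3.141 0.    2.869] F [ 0.7  0.  -1.5] M [ 0.03 -0.18  0.01] gap 30.4 j [ 0.23  0.42  1.56  0.    1.16 -1.07]
delta [ 0.4  1.1 48.4] twist -0.005
```

View pics/w9.png

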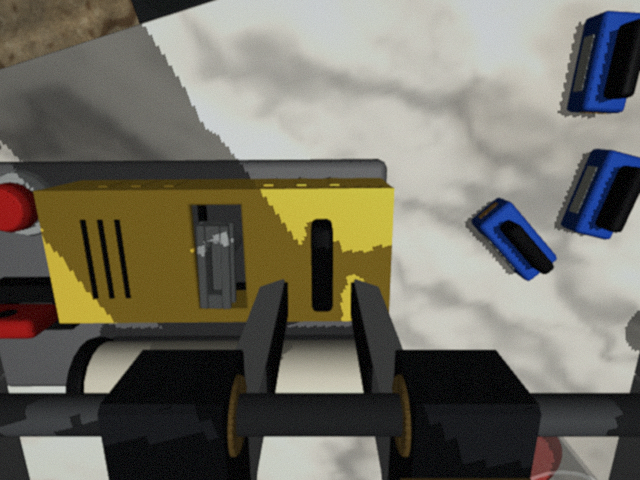

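Emit:
jog_arm(deltas="0 1 15 -0.005 30;0 1 30 -0.005 30;0 1 40 -0.005 30;0 1 46 -0.005 30;0 1 48 -0.005 30;0 1 48 -0.005 30;0 1 48 -0.005 12;0 1 48 -0.005 4;0 1 48 -0.005 4;0 1 48 -0.005 4", squeeze=40)

```text
clock: 19.35
eef_pos: [545.6, 168.0, 87.5]
eef_rot: [3.141, 0.0, 2.875]
wrist_force: [-0.5, 1.3, 3.0]
finger_gap: 11.8
```

Emit:
jog_arm(deltas="0 0 0 0 4;0 0 -3 0 4;0 0 -6 0 4;0 0 -10 0 4;0 0 -14 0 4;0 0 -18 0 4;0 0 -22 0 4;0 0 -26 0 4;0 0 -30 0 4;0 0 -30 0 4")

```text
clock: 20.6
eef_pos: [545.7, 168.0, 117.6]
eef_rot: [3.141, 0.0, 2.875]
wrist_force: [-0.1, 0.6, -0.6]
finger_gap: 11.9
```

```bash
python3 -c "
from h import *
st();C,p,d=snap('wrist','w10')"
```

```text
t20.60 [545.7 168.  117.6] [3.141 0.    2.875] F [-0.1  0.6 -0.6] M [ 0.05 -0.12  0.01] gap 11.9 j [ 0.23  0.45  1.57  0.    1.13 -1.07]
```

View pics/w10.png

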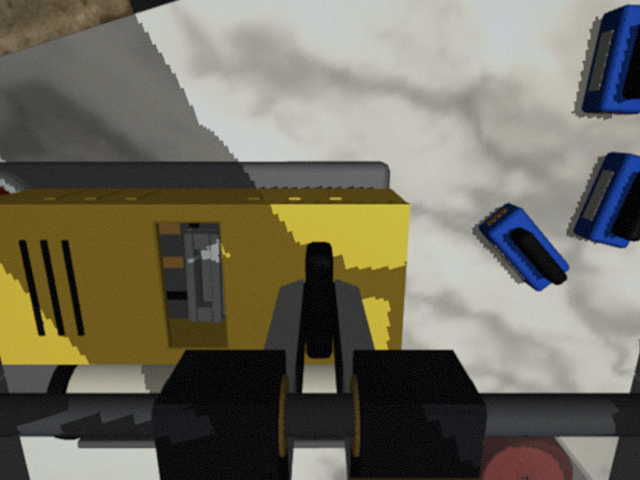

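```bash
python3 -c "
from h import *
go(385,407,180,3.1416)"
```

```text
delta [217.9 188.3 -62.7] twist -0.267
```

Emit:
jog_arm(deltas="0 0 -15 0 4;0 0 -32 0 4;0 0 -49 0 4;0 0 -62 0 4;25 22 -62 0 4;60 52 -62 -0.05 4;95 82 -62 -0.1 4;130 112 -62 -0.15 4;165 142 -62 -0.2 4;195 168 -62 -0.25 4")

```text
clock: 21.9
eef_pos: [400.7, 382.7, 179.9]
eef_rot: [3.141, 0.0, 3.127]
wrist_force: [-0.0, 0.8, -1.0]
finger_gap: 11.6
```

```bash
python3 -c "
from h import *
st();go(385,407,69,3.1416);C,p,d=snap('wrist','w11');C,p,d=snap('top','t2');crop(p,'t2b',140,140,400,310,3)"
```

```text
t21.90 [400.7 382.7 179.9] [3.141 0.    3.127] F [-0.   0.8 -1. ] M [ 0.1  -0.19 -0.01] gap 11.6 j [ 0.7   0.34  1.56  0.    1.24 -0.86]
delta [ 16.   24.  110.9] twist -0.015
```

View pics/t2b.png

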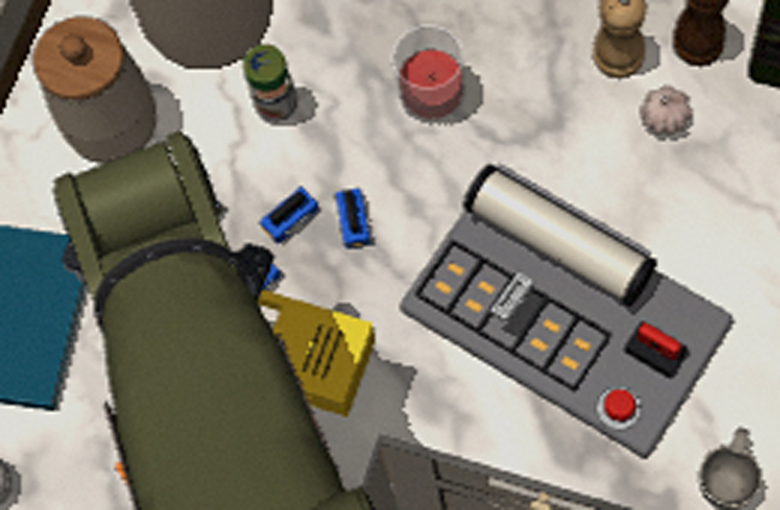

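View pics/w11.png

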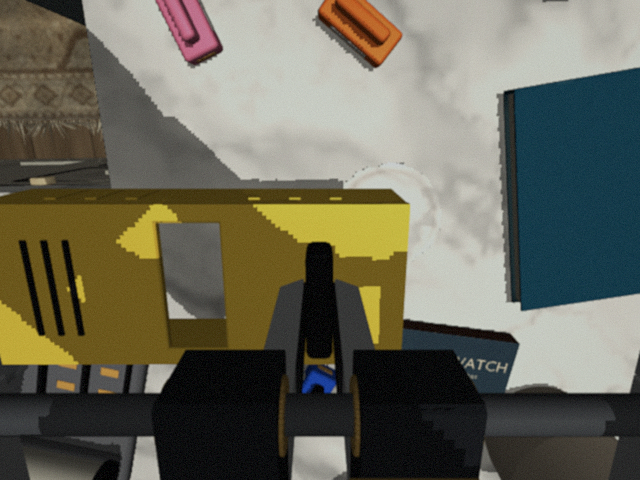

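Emit:
jog_arm(deltas="16 24 15 -0.015 4;16 24 40 -0.015 4;16 24 65 -0.015 4;16 24 85 -0.015 4;16 24 100 -0.015 4;16 24 107 -0.015 4;16 24 111 -0.015 4;16 24 112 -0.015 4;16 24 112 -0.015 4;16 24 112 -0.015 4")

```text
clock: 23.25
eef_pos: [386.2, 405.8, 67.6]
eef_rot: [3.141, 0.0, 3.14]
wrist_force: [-0.3, 0.4, -1.0]
finger_gap: 11.3
```

```bash
python3 -c "
from h import *
st()"
```

```text
t23.25 [386.2 405.8  67.6] [3.141 0.    3.14 ] F [-0.3  0.4 -1. ] M [ 0.03 -0.13 -0.04] gap 11.3 j [ 0.74  0.49  1.63  0.    1.01 -0.82]
```

Emit:
jog_arm(deltas="0 0 0 0 14;0 0 0 0 24;0 0 0 0 30;0 0 -15 0 30;0 0 -40 0 30;0 0 -80 0 30;-30 -10 -120 0 30;-80 -25 -140 0 30;-130 -40 -150 0 30;-180 -55 -150 0 30")

```text
clock: 24.5
eef_pos: [567.7, 349.8, 219.8]
eef_rot: [3.14, 0.003, 3.14]
wrist_force: [0.6, -0.2, -0.7]
finger_gap: 30.1
```

```bash
python3 -c "
from h import *
st();C,p,d=snap('wrist','w12')"
```

```text
t24.50 [567.7 349.8 219.8] [3.14e+00 3.00e-03 3.14e+00] F [ 0.6 -0.2 -0.7] M [ 0.02 -0.12  0.01] gap 30.1 j [ 0.5   0.57  1.14  0.    1.43 -1.07]
```

View pics/w12.png

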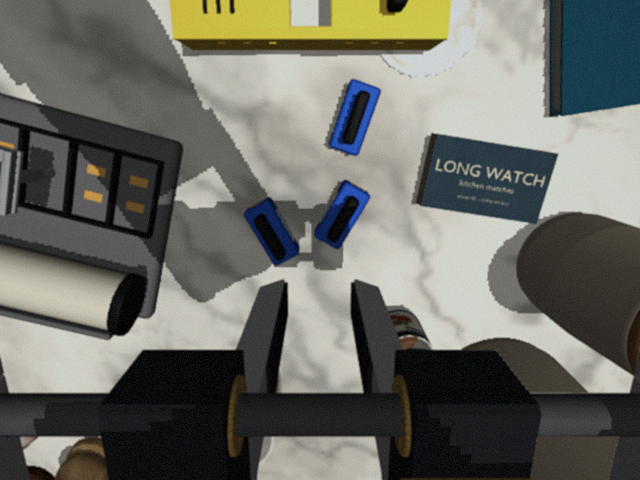

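Run:
```python
from h import *
C,p,d=load('w12'); crop(p,'w12b',230,70,400,280,2.8)
```

```text
(no output)
```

View pics/w12b.png

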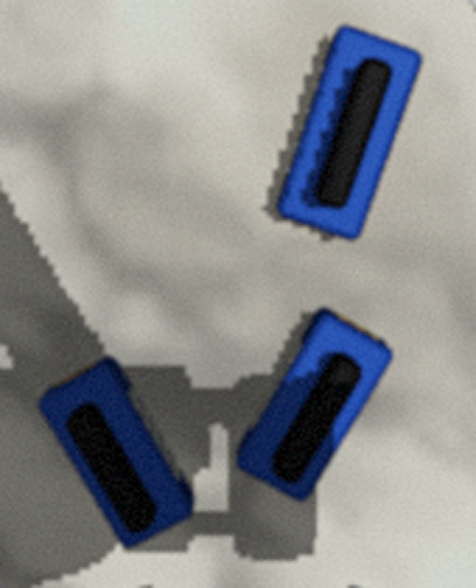

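Run:
```python
from h import *
C,p,d=load('w12')
f=lambda u,v,z:pz(C,230+u/2.8,70+v/2.8,z)
for n,a,b in [("A",(376,68),(332,198)),("B",(345,363),(290,472)),("C",(84,414),(140,520))]:
    A,B=f(*a,40),f(*b,40);w=A-B;print(n,((A+B)/2).round(1),np.hypot(*w[:2]).round(1),"len angle",(np.arctan2(w[1],w[0])%np.pi).round(3))
for n,q in [("A",[(341,27),(418,62),(355,238),(282,213)]),("B",[(322,312),(390,357),(303,500),(240,463)]),("C",[(110,358),(190,515),(130,548),(42,405)])]:
    m=np.mean([f(*x,22) for x in q],0);print(n,m.round(1))
c,s=np.cos(-.267),np.sin(-.267)
for n,y in [("bay0",-34),("bay1",4),("bay2",84),("bay3",122)]: print(n,551-35*c-s*y,56.6-35*s+c*y)
print([f((u-230)*2.8,(v-70)*2.8,20).round(1) for u,v in [(92,182),(133,194)]])
```

```text
A [483.2 379.7  40. ] 38.2 len angle 2.824
B [568.1 370.5  40. ] 38.6 len angle 2.697
C [584.1 306.1  40. ] 38.5 len angle 0.444
A [483.9 379.8  22. ]
B [569.4 370.2  22. ]
C [585.8 306.   22. ]
bay0 508.2696401085854 33.03909289627865
bay1 518.2955193743386 69.69262949165429
bay2 539.4026336180294 146.8579696924451
bay3 549.4285128837826 183.51150628782074
[array([538.2, 145. ,  20. ]), array([549.1, 180.5,  20. ])]
```

```bash
python3 -c "
from h import *
go(584.6,305.4,38.5,3.586)"
```

```text
delta [-12.4 -41.3 179.6] twist -0.45
```

Emit:
jog_arm(deltas="-4 -15 40 -0.15 30;-12.4 -41 90 -0.3 30;-12.4 -41.3 125 -0.45 30;-12.4 -41.3 150 -0.45 30;-12.4 -41.3 165 -0.45 30;-12.4 -41.3 175 -0.45 30;-12.4 -41.3 179.5 -0.45 30;-12.4 -41.3 179.5 -0.45 30;-12.4 -41.3 179.5 -0.45 10;-12.4 -41.3 179.5 -0.45 2", squeeze=25)

```text
clock: 25.8
eef_pos: [578.6, 309.0, 38.3]
eef_rot: [-3.141, 0.001, -2.694]
wrist_force: [0.1, -0.6, 0.1]
finger_gap: 13.1
```

```bash
python3 -c "
from h import *
st();go(539,145.8,135,2.874)"
```

```text
t25.80 [578.6 309.   38.3] [-3.141e+00  1.000e-03 -2.694e+00] F [ 0.1 -0.6  0.1] M [-0.06 -0.19 -0.01] gap 13.1 j [ 0.43  0.72  1.34 -0.    1.08 -1.58]
delta [ 106.3 -130.   -96.8] twist 0.716
```

Emit:
jog_arm(deltas="0 0 0 0 2;0 0 0 0 2;0 0 -5 0 2;0 0 -20 0 2;0 0 -45 0 2;0 0 -75 0 2;0 0 -97 0.1 2;0 0 -105 0.2 2;0 0 -105 0.2 2;0 0 -105 0.2 2")

```text
clock: 27.05
eef_pos: [578.2, 309.0, 142.6]
eef_rot: [-3.142, -0.0, -2.891]
wrist_force: [0.0, -0.6, -1.1]
finger_gap: 9.8
```

```bash
python3 -c "
from h import *
st();C,p,d=snap('wrist','w13');go(539,145.8,143,2.874)"
```

```text
t27.05 [578.2 309.  142.6] [-3.142 -0.    -2.891] F [ 0.  -0.6 -1.1] M [ 0.05 -0.17 -0.04] gap 9.8 j [ 0.43  0.6   1.27  0.    1.27 -1.39]
delta [  78.3 -148.4   -0.6] twist 0.518
```

View pics/w13.png

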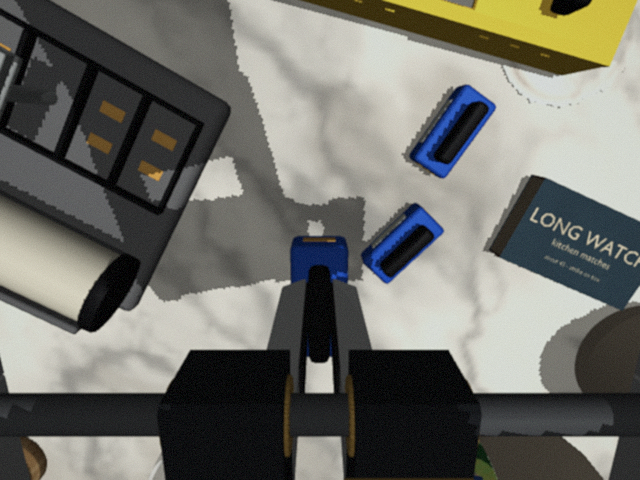

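Run:
```python
from h import *
C,p,d=load('w13'); crop(p,'w13b',270,220,370,370,4)
s=dict(eef_pos=np.array([578.2,309,142.6])); y=-2.891
tx=np.array([np.cos(y),np.sin(y)]);ty=np.array([np.sin(y),-np.cos(y)])
for u,v,z in [(320,237,104.3),(320,245,126),(320,255,126),(291,245,126),(348,245,126),(320,268,144),(320,361,144)]:
    w=pz(C,u,v,z)[:2]-s["eef_pos"][:2];print(u,v,z,(w@tx).round(1),(w@ty).round(1))
```

```text
320 237 104.3 23.4 -0.4
320 245 126 25.5 -0.5
320 255 126 20.6 -0.5
291 245 126 25.5 -14.1
348 245 126 25.5 12.6
320 268 144 20.5 -0.5
320 361 144 -24.7 -0.4
```

View pics/w13b.png

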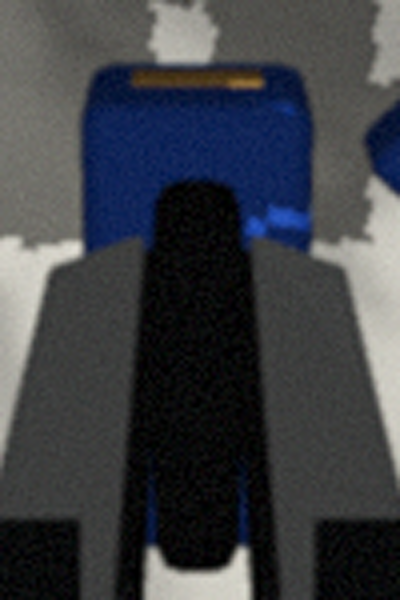

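```bash
python3 -c "
from h import *
st();go(535.6,146.7,130,2.874)"
```

```text
t27.10 [578.1 309.  142.3] [-3.141e+00 -1.000e-03 -2.892e+00] F [-0.2  0.2 -1.3] M [-0.02 -0.12 -0.02] gap 10.0 j [ 0.43  0.6   1.27  0.    1.27 -1.39]
delta [  81.3 -146.7   12.4] twist 0.518
```

Emit:
jog_arm(deltas="20 -37 0 0.13 2;40 -73 0 0.26 2;60 -110 0 0.39 2;75 -137 0 0.518 2;81.3 -146.7 6 0.518 2;81.3 -146.7 12 0.518 2;81.3 -146.7 12 0.518 2;81.3 -146.7 12 0.518 2;81.3 -146.7 12 0.518 2;81.3 -146.7 12 0.518 2")

```text
clock: 28.35
eef_pos: [535.6, 147.1, 130.8]
eef_rot: [3.142, 0.0, 2.872]
wrist_force: [0.5, 0.4, -0.5]
finger_gap: 9.6
```

```bash
python3 -c "
from h import *
st();C,p,d=snap('wrist','w14');crop(p,'w14b',180,150,460,350,2.85)"
```

```text
t28.35 [535.6 147.1 130.8] [3.142 0.    2.872] F [ 0.5  0.4 -0.5] M [-0.01 -0.2   0.05] gap 9.6 j [ 0.2   0.4   1.6   0.    1.14 -1.1 ]
```

View pics/w14b.png

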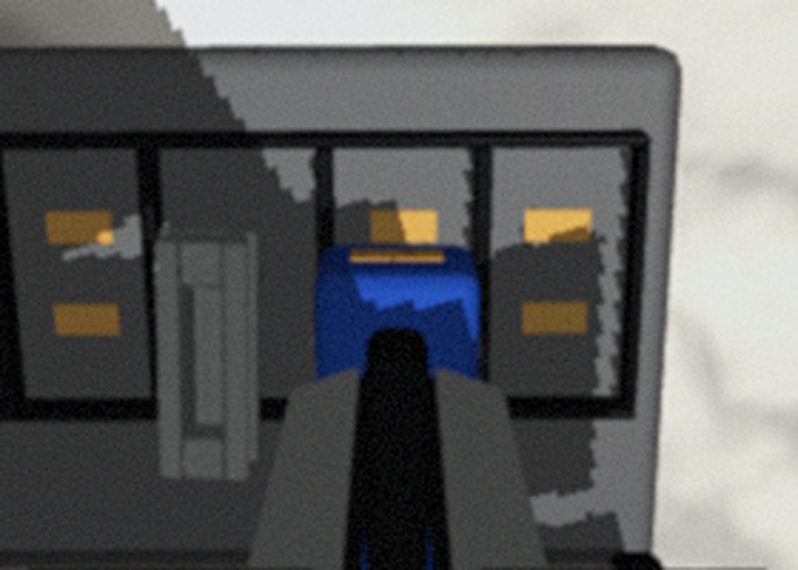

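Run:
```python
from h import *
C,p,d=load('w14')
c=np.array([535.6,147.1]); y=2.872
tx=np.array([np.cos(y),np.sin(y)]);ty=np.array([np.sin(y),-np.cos(y)])
def f(n,u,v,z):
    X=pz(C,180+u/2.85,150+v/2.85,z)[:2];w=X-c;print(n,X.round(1),"tool",(w@tx).round(1),(w@ty).round(1))
f("b2 contact",404.5,226,20);f("b3 c1",558.5,224,20);f("b3 c2",554.5,317,20)
f("b0 c1",79,227,20);f("b0c2",87,319,20)
f("b2 rib L",328,150,30);f("rib M",480,150,30);f("rib R",640,140,30);f("ribL0",150,145,30)
f("front wall",404,140,30);f("back wall",560,408,30)
f("pack front L",317,285,114.5-.0);f("pack front R",480,285,114.5);f("end",397,247,92.5)
```

```text
b2 contact [527.9 150.7] tool 8.4 1.4
b3 c1 [537.4 187.4] tool 9.0 39.4
b3 c2 [560.8 180.9] tool -15.2 39.3
b0 c1 [506.9  73.1] tool 8.0 -79.0
b0c2 [530.1  67. ] tool -16.0 -78.7
b2 rib L [503.  138.8] tool 29.2 -16.6
rib M [512.4 173.1] tool 29.3 18.9
rib R [520.  209.6] tool 31.7 56.1
ribL0 [490.9  99.1] tool 30.3 -58.2
front wall [505.4 156.6] tool 31.6 1.1
back wall [580.7 176.3] tool -35.7 40.2
pack front L [510.3 139.8] tool 22.5 -13.7
pack front R [517.4 165.7] tool 22.5 13.1
end [513.3 152.7] tool 22.9 -0.6
```

Emit:
jog_arm(deltas="1.3 1.7 10 0 2;1.3 1.7 25 0 2;1.3 1.7 38 0 2;1.3 1.7 48 0 2;1.3 1.7 56 0 2;1.3 1.7 62 0 2;1.3 1.7 66 0 2;1.3 1.7 69 0 2;1.3 1.7 71.5 0 2;1.3 1.7 71.5 0 2")

```text
clock: 29.65
eef_pos: [534.8, 148.8, 59.2]
eef_rot: [3.142, -0.0, 2.872]
wrist_force: [-0.4, 0.5, -1.0]
finger_gap: 9.7
```

```bash
python3 -c "
from h import *
st();C,p,d=snap('wrist','w15');crop(p,'w15b',180,150,460,350,2.85)"
```

```text
t29.65 [534.8 148.8  59.2] [ 3.142 -0.     2.872] F [-0.4  0.5 -1. ] M [ 0.06 -0.21 -0.04] gap 9.7 j [ 0.21  0.49  1.65  0.    0.99 -1.1 ]
```

View pics/w15b.png

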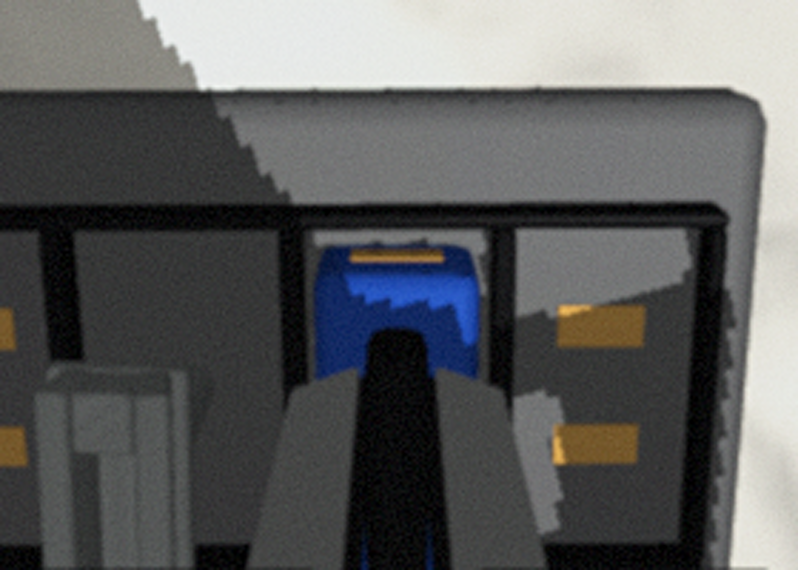

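Run:
```python
from h import *
C,p,d=load('w13'); crop(p,'w13c',360,70,510,290,2.7)
```

Emit:
jog_arm(deltas="0 0 0.8 0 2;0 0 0.8 0 2;0 0 0.8 0 10;0 0 0.8 0 18;0 0 0.8 0 24;0 0 0.8 0 24;0 0 -10 0 24;0 0 -30 0 24;0 0 -60 0 24;0 0 -90 0 24")

```text
clock: 30.95
eef_pos: [534.8, 148.8, 151.0]
eef_rot: [3.141, 0.0, 2.872]
wrist_force: [1.4, 0.7, 0.8]
finger_gap: 24.1
```

View pics/w13c.png

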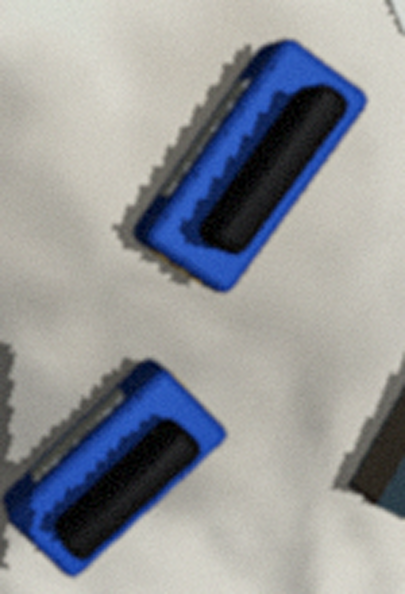

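Run:
```python
from h import *
C,p,d=load('w13')
f=lambda u,v,z:pz(C,360+u/2.7,70+v/2.7,z)
for n,a,b in [("A",(325,100),(225,240)),("B",(178,436),(75,540))]:
    A,B=f(*a,40),f(*b,40);w=A-B;print(n,((A+B)/2).round(1),np.hypot(*w[:2]).round(1),"len angle",(np.arctan2(w[1],w[0])%np.pi).round(3))
C,p,d=snap('wrist','w16');crop(p,'w16b',180,130,460,330,2.85);st()
snap('top','t3')
```

```text
A [483.6 377.8  40. ] 38.1 len angle 2.823
B [567.5 367.9  40. ] 37.3 len angle 2.668
t31.00 [536.2 149.2 155.1] [3.139 0.005 2.872] F [ 0.7 -0.5  4.8] M [ 0.04 -0.18  0.05] gap 24.2 j [ 0.21  0.37  1.58  0.    1.18 -1.1 ]
```

View pics/w16.png

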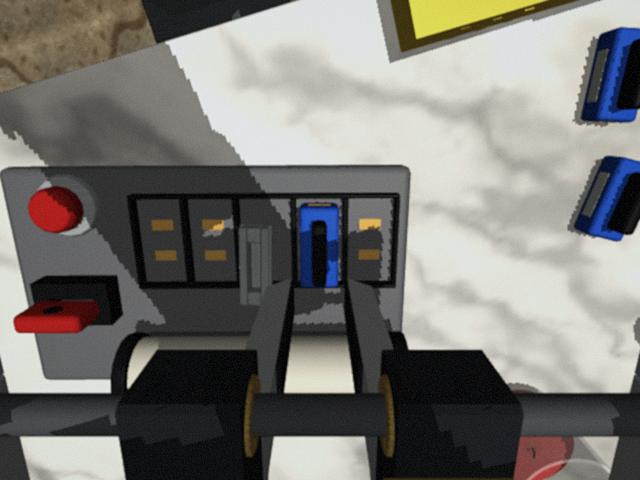

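```bash
python3 -c "
from h import *
st();go(567.7,368.7,90,2.68)"
```

```text
t31.05 [536.1 149.1 153.2] [3.139 0.005 2.872] F [-0.8 -0.9 -0.2] M [ 0.07 -0.2   0.03] gap 24.2 j [ 0.21  0.37  1.58 -0.    1.18 -1.1 ]
delta [ 28.4 219.9  63.6] twist 0.192
```

Emit:
jog_arm(deltas="7 55 0 0.05 30;14 110 0 0.1 30;21 165 0 0.15 30;26 205 10 0.192 30;28 220 35 0.192 30;28 220 55 0.192 30;28 220 60 0.192 30;28 220 60 0.192 30;28 220 60 0.192 30;28 220 60 0.192 30")

```text
clock: 32.3
eef_pos: [566.8, 368.2, 90.1]
eef_rot: [3.141, 0.001, 2.679]
wrist_force: [0.1, 0.4, -0.0]
finger_gap: 30.3
```

```bash
python3 -c "
from h import *
C,p,d=snap('wrist','w17');st();go(567.7,368.7,38.5,2.68);"
```

```text
t32.35 [566.7 368.3  89.9] [3.141e+00 1.000e-03 2.680e+00] F [ 0.3 -1.4  0.8] M [-0.03 -0.14  0.06] gap 29.9 j [ 0.52  0.7   1.24  0.    1.2  -0.59]
delta [-0.7  0.8 51.4] twist -0.0
```

View pics/w17.png

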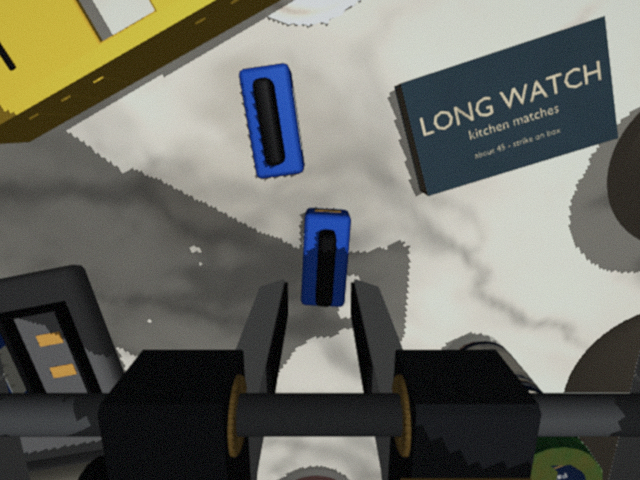

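```bash
cat >> h.py <<'E'
def tool(C,c,y,pts):
    tx=np.array([np.cos(y),np.sin(y)]);ty=np.array([np.sin(y),-np.cos(y)])
    for u,v,z in pts:
        X=pz(C,u,v,z)[:2];w=X-np.array(c);print((u,v,z),X.round(1),"tool",(w@tx).round(1),(w@ty).round(1))
E
python3 - <<'E'
from h import *
C,p,d=load('w17')
tool(C,(566.7,368.3),2.68,[(328,231,40),(325,304,40),(303,217,22),(350,219,22),(266,80,40),(274,164,40)])
E
```

```text
(328, 231, 40) [548.3 382.4] tool 22.7 4.4
(325, 304, 40) [586.8 361.7] tool -20.9 3.0
(303, 217, 22) [538.5 371.2] tool 26.5 -9.9
(350, 219, 22) [551.9 395.5] tool 25.4 17.8
(266, 80, 40) [465.  388.8] tool 100.2 -26.9
(274, 164, 40) [503.1 372.9] tool 59.0 -24.2
```

Emit:
jog_arm(deltas="1 3 12 -0.03 30;1 3 28 -0.03 30;1 3 40 -0.03 30;1 3 48 -0.03 30;1 3 51.5 -0.03 30;1 3 51.5 -0.03 10;1 3 51.5 -0.03 2;1 3 51.5 -0.03 2;1 3 51.5 -0.03 2;1 3 51.5 -0.03 2")

```text
clock: 33.6
eef_pos: [567.1, 371.6, 38.2]
eef_rot: [3.141, 0.0, 2.71]
wrist_force: [-0.9, -0.3, 3.8]
finger_gap: 10.0
```

Emit:
jog_arm(deltas="0 0 -10 0 2;0 0 -30 0 2;0 0 -60 0 2;0 0 -90 0 2;0 -40 -92 -0.05 2;0 -80 -92 -0.1 2;0 -120 -92 -0.164 2;0 -150 -92 -0.164 2;0 -165 -92 -0.164 2;0 -165 -92 -0.164 2")

```text
clock: 34.85
eef_pos: [498.1, 221.5, 130.7]
eef_rot: [3.141, 0.001, 2.873]
wrist_force: [-0.1, 0.6, 0.1]
finger_gap: 9.5
```

```bash
python3 -c "
from h import *
st();go(549,184,130,2.874);"
```

```text
t34.85 [498.1 221.5 130.7] [3.141e+00 1.000e-03 2.873e+00] F [-0.1  0.6  0.1] M [ 0.06 -0.16 -0.04] gap 9.5 j [ 0.35  0.38  1.63  0.    1.13 -0.95]
delta [-59.  -22.7   0.7] twist -0.001
```

Emit:
jog_arm(deltas="-20 -8 0 0 2;-40 -16 0 0 2;-55 -21 0 0 2;-59 -22.5 0 0 2;-59 -22.5 8 0 2;-59 -22.5 15 0 2;-59 -22.5 20 0 2;-59 -22.5 20 0 2;-59 -22.5 20 0 2;-59 -22.5 20 0 2")

```text
clock: 36.1
eef_pos: [548.9, 184.4, 110.0]
eef_rot: [3.141, 0.0, 2.874]
wrist_force: [0.2, -0.1, -0.9]
finger_gap: 9.9
```

```bash
python3 -c "
from h import *
st();C,p,d=snap('wrist','w18');crop(p,'w18b',180,150,460,350,2.85)"
```

```text
t36.10 [548.9 184.4 110. ] [3.141 0.    2.874] F [ 0.2 -0.1 -0.9] M [ 0.08 -0.16  0.07] gap 9.9 j [ 0.26  0.47  1.55 -0.    1.12 -1.04]
```

View pics/w18b.png

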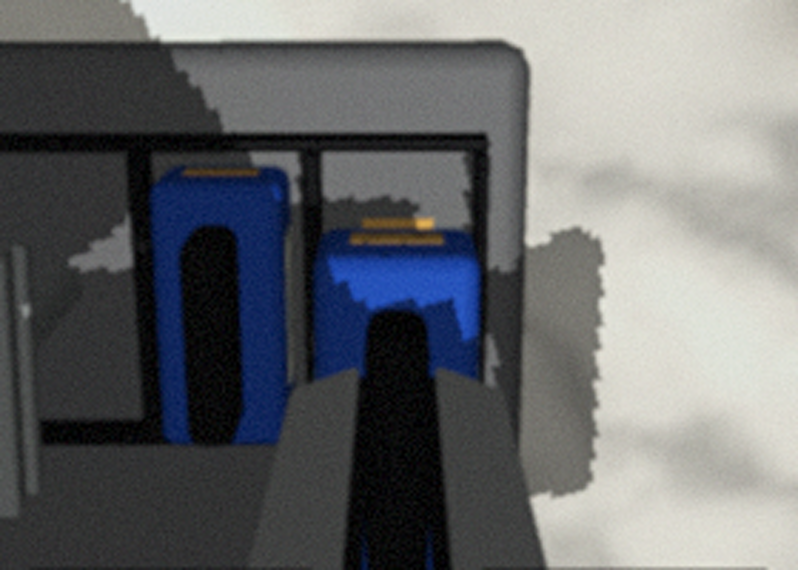

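Run:
```python
from h import *
C,p,d=load('w18')
g=lambda u,v,z:(180+u/2.85,150+v/2.85,z)
tool(C,(548.9,184.4),2.874,[g(397,233,71.7),g(396,312,111.7),g(404,143,30),g(310,150,30),g(482,150,30),g(220,170,22),g(90,430,30)])
```

```text
(319.29824561403507, 231.75438596491227, 71.7) [524.  190.6] tool 25.7 -0.6
(318.9473684210526, 259.4736842105263, 111.7) [525.6 190. ] tool 24.0 -0.7
(321.7543859649123, 200.17543859649123, 30) [515.7 194.5] tool 34.7 1.0
(288.7719298245614, 202.6315789473684, 30) [511.8 174.6] tool 33.2 -19.3
(349.1228070175439, 202.6315789473684, 30) [521.6 210.3] tool 33.2 17.8
(257.1929824561403, 209.64912280701753, 22) [512.2 152.9] tool 27.1 -40.1
(211.57894736842104, 300.8771929824561, 30) [561.3 107.1] tool -32.4 -71.3
```

Emit:
jog_arm(deltas="1 0 12 0 2;1 0 24 0 2;1 0 34 0 2;1 0 41 0 2;1 0 46 0 2;1 0 49 0 2;1 0 51.5 0 2;1 0 51.5 0 2;1 0 51.5 0 2;1 0 51.5 0 2")

```text
clock: 37.4
eef_pos: [547.8, 184.6, 58.3]
eef_rot: [3.141, 0.0, 2.874]
wrist_force: [0.1, 1.0, -1.0]
finger_gap: 9.9
```

Emit:
jog_arm(deltas="0 0 0.2 0 12;0 0 0.2 0 22;0 0 0.2 0 22;0 0 -10 0 22;0 0 -30 0 22;0 0 -55 0 22;0 0 -80 0 22;0 0 -80 0 22;0 0 -80 0 22;0 0 -80 0 22")

```text
clock: 38.65
eef_pos: [547.4, 184.5, 137.3]
eef_rot: [-3.141, -0.001, 2.874]
wrist_force: [-0.4, 0.2, 0.1]
finger_gap: 21.8
```

```bash
python3 -c "
from h import *
C,p,d=snap('wrist','w19');st();C,p,d=snap('top','t4');crop(p,'t4b',190,170,400,310,3.5);go(484,379,90,2.823)"
```

```text
t38.70 [547.5 184.5 137.4] [-3.141e+00 -1.000e-03  2.874e+00] F [ 0.3 -0.5 -0.2] M [ 0.04 -0.15  0.02] gap 22.4 j [ 0.26  0.44  1.53 -0.    1.17 -1.04]
delta [112.7 170.8  47.5] twist 0.051
```

View pics/w19.png

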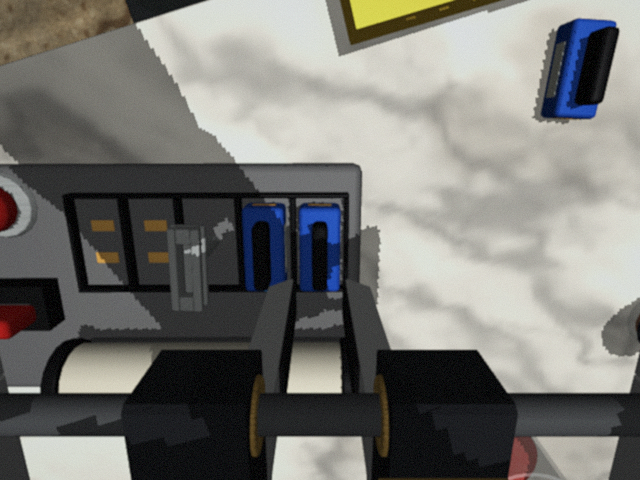

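View pics/t4b.png

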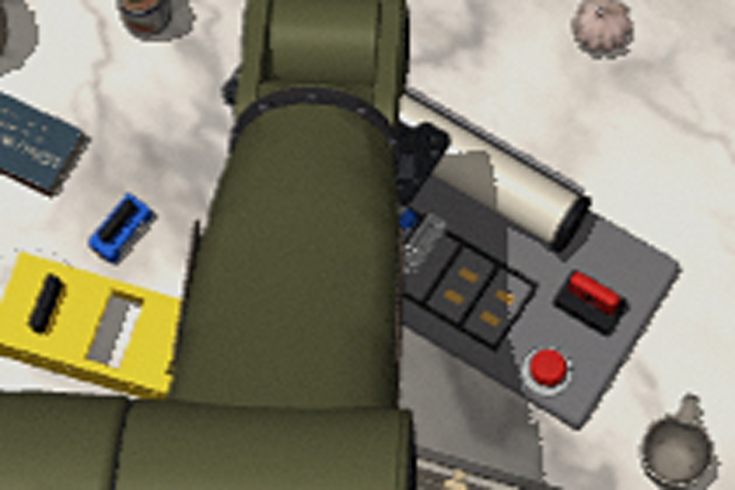

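Packs B and C sit flat in bays 3 and 2. Pack A is still at its place (top crop (122,227)). Now pick A.

Emit:
jog_arm(deltas="28 43 0 0.01 30;56 86 0 0.02 30;84 128 0 0.04 30;105 160 5 0.05 30;112.5 171 20 0.05 30;112.5 171 38 0.05 30;112.5 171 47 0.05 30;112.5 171 47 0.05 30;112.5 171 47 0.05 30;112.5 171 47 0.05 30")

```text
clock: 40.0
eef_pos: [485.0, 379.1, 91.9]
eef_rot: [3.141, 0.001, 2.823]
wrist_force: [-0.9, -0.2, -0.2]
finger_gap: 30.1
```

```bash
python3 -c "
from h import *
C,p,d=snap('wrist','w20');st()"
```

```text
t40.05 [484.9 379.2  91.8] [3.141e+00 1.000e-03 2.824e+00] F [-0.6 -0.2  0.1] M [-0.01 -0.2   0.01] gap 30.0 j [ 0.6   0.57  1.45 -0.    1.12 -0.65]
```

View pics/w20.png

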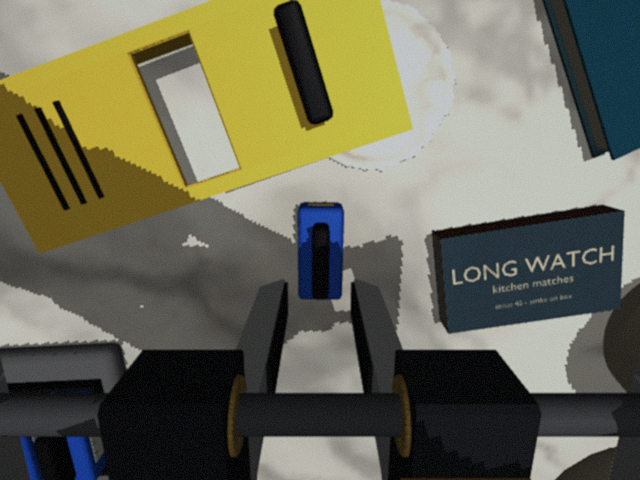

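Emit:
jog_arm(deltas="4 0 12 0 30;4 0 28 0 30;4 0 41 0 30;4 0 49 0 30;4 0 53.5 0 30;4 0 53.5 0 10;4 0 53.5 0 2;4 0 53.5 0 2;4 0 53.5 0 2;4 0 53.5 0 2")

```text
clock: 41.3
eef_pos: [480.9, 380.6, 38.1]
eef_rot: [3.141, 0.0, 2.824]
wrist_force: [0.0, 0.2, 1.8]
finger_gap: 9.8
```

Emit:
jog_arm(deltas="0 0 -10 0 2;0 0 -30 0 2;0 0 -60 0 2;0 0 -90 0 2;0 -40 -92 -0.05 2;0 -90 -92 -0.05 2;0 -140 -92 -0.05 2;0 -190 -92 -0.05 2;0 -230 -92 -0.05 2;0 -250 -92 -0.05 2")

```text
clock: 42.55
eef_pos: [402.3, 141.6, 131.2]
eef_rot: [3.141, 0.002, 2.873]
wrist_force: [0.3, -0.4, -1.0]
finger_gap: 9.6
```

```bash
python3 -c "
from h import *
st();go(517.7,71,112,2.874)"
```

```text
t42.55 [402.3 141.6 131.2] [3.141e+00 2.000e-03 2.873e+00] F [ 0.3 -0.4 -1. ] M [ 0.01 -0.15 -0.02] gap 9.6 j [ 0.25  0.13  1.95 -0.    1.06 -1.05]
delta [-130.   -37.4   19.3] twist -0.001
```

Emit:
jog_arm(deltas="-40 -12 0 0 2;-80 -24 0 0 2;-115 -34 0 0 2;-129 -37.4 5 0 2;-129 -37.4 15 0 2;-129 -37.4 19 0 2;-129 -37.4 20 0 2;-129 -37.4 20 0 2;-129 -37.4 20 0 2;-129 -37.4 20 0 2")

```text
clock: 43.8
eef_pos: [517.2, 72.8, 109.9]
eef_rot: [3.141, 0.0, 2.874]
wrist_force: [-0.8, 0.1, -0.8]
finger_gap: 9.8
```

```bash
python3 -c "
from h import *
st();C,p,d=snap('wrist','w21');crop(p,'w21b',180,150,460,350,2.85)"
```

```text
t43.80 [517.2  72.8 109.9] [3.141 0.    2.874] F [-0.8  0.1 -0.8] M [ 0.08 -0.16  0.02] gap 9.8 j [ 0.07  0.36  1.72  0.    1.07 -1.23]
```

View pics/w21b.png

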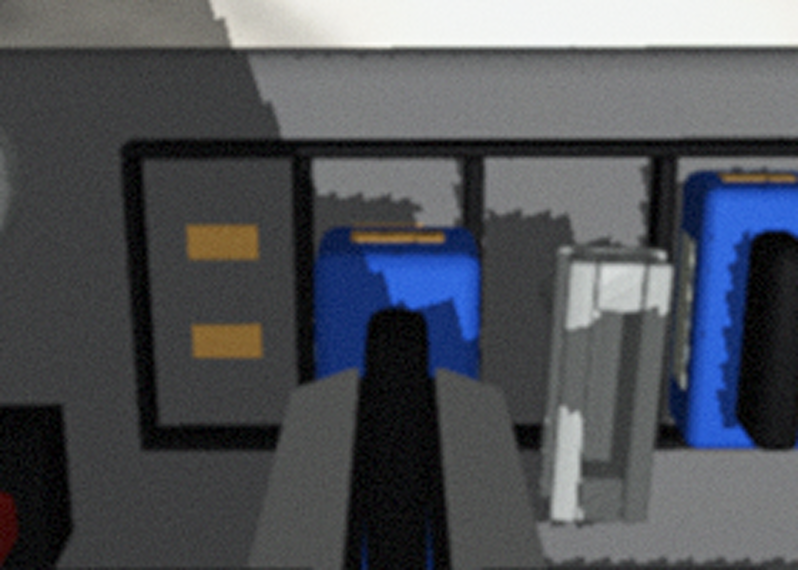

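Emit:
jog_arm(deltas="0 -1.8 12 0 2;0 -1.8 24 0 2;0 -1.8 34 0 2;0 -1.8 41 0 2;0 -1.8 46 0 2;0 -1.8 49 0 2;0 -1.8 51.5 0 2;0 -1.8 51.5 0 2;0 -1.8 51.5 0 2;0 -1.8 51.5 0 2")

```text
clock: 45.1
eef_pos: [516.7, 71.1, 58.4]
eef_rot: [3.142, 0.0, 2.874]
wrist_force: [0.1, -0.1, -0.5]
finger_gap: 9.9
```

Emit:
jog_arm(deltas="0 0 0.2 0 12;0 0 0.2 0 22;0 0 0.2 0 22;0 0 -10 0 22;0 0 -30 0 22;0 0 -55 0 22;0 0 -80 0 22;0 0 -100 0 22;0 0 -100 0 22;0 0 -100 0 22")

```text
clock: 46.35
eef_pos: [516.4, 71.1, 157.7]
eef_rot: [-3.141, -0.001, 2.874]
wrist_force: [-0.3, 0.2, -0.6]
finger_gap: 22.1
```

```bash
python3 -c "
from h import *
C,p,d=snap('wrist','w22');st();go(386.2,405.8,110,3.141);P=cloud(C,d);np.save('pics/P22.npy',P)"
```

```text
t46.40 [516.3  71.  157.4] [-3.141e+00 -1.000e-03  2.874e+00] F [-0.2  0.2 -0.8] M [ 0.07 -0.13  0.03] gap 22.1 j [ 0.07  0.3   1.68  0.    1.17 -1.24]
delta [214.  288.4  47.6] twist -0.267
```

View pics/w22.png

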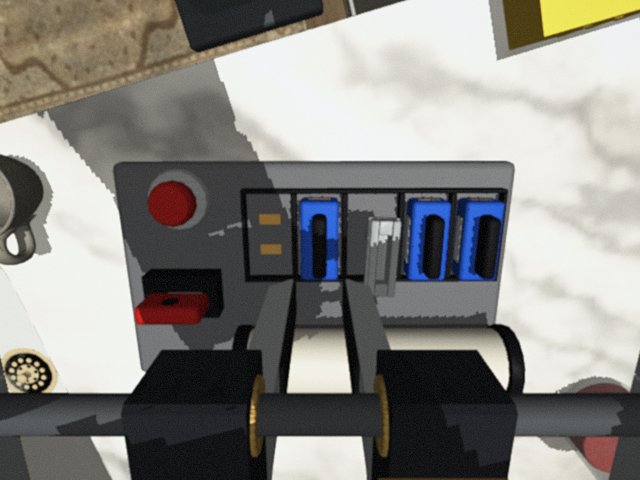

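Emit:
jog_arm(deltas="27 37 0 -0.03 30;54 74 0 -0.07 30;82 110 0 -0.1 30;108 146 0 -0.13 30;135 182 0 -0.17 30;162 218 0 -0.2 30;188 253 10 -0.24 30;206 278 25 -0.267 30;214 288.4 40 -0.267 30;214 288.4 47 -0.267 30")

```text
clock: 47.65
eef_pos: [386.1, 405.5, 109.7]
eef_rot: [-3.14, -0.002, 3.141]
wrist_force: [1.6, -0.4, 0.6]
finger_gap: 30.4
```

```bash
python3 -c "
from h import *
C,p,d=snap('wrist','w23');st();go(386.2,405.8,67.6,3.141);C,p,d=snap('scene','s3')"
```

```text
t47.70 [386.4 404.8 109.4] [-3.14e+00 -2.00e-03  3.14e+00] F [-0.9 -0.3 -1.5] M [ 0.06 -0.11 -0.01] gap 30.0 j [ 0.74  0.44  1.61 -0.    1.1  -0.83]
delta [ 0.1  1.  41.8] twist -0.001
```

View pics/w23.png

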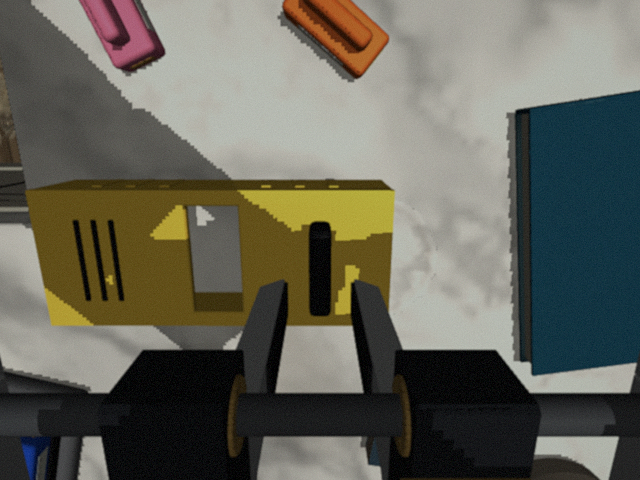

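View pics/s3.png

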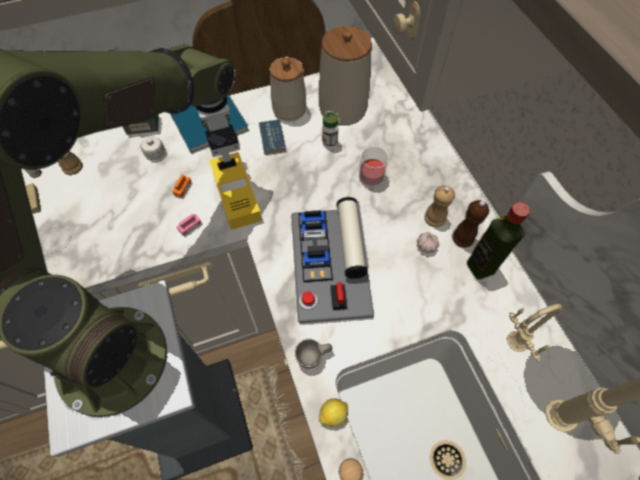

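Emit:
jog_arm(deltas="0 0.5 12 0 30;0 0.5 26 0 30;0 0.5 36 0 30;0 0.5 41 0 30;0 0.5 42 0 30;0 0.5 42 0 12;0 0.5 42 0 4;0 0.5 42 0 4;0 0.5 42 0 4;0 0.5 42 0 4", squeeze=40)

```text
clock: 49.0
eef_pos: [386.7, 406.4, 69.6]
eef_rot: [3.141, 0.0, 3.141]
wrist_force: [-0.2, 0.1, 4.3]
finger_gap: 11.8
```

Emit:
jog_arm(deltas="0 0 -15 0 4;0 0 -40 0 4;0 0 -70 0 4;0 0 -100 0 4;0 0 -110 0 4;-30 -45 -110 0.05 4;-60 -90 -110 0.1 4;-90 -135 -110 0.15 4;-120 -180 -110 0.2 4;-145 -215 -110 0.267 4")

```text
clock: 50.25
eef_pos: [532.0, 189.3, 178.6]
eef_rot: [-3.141, -0.001, 2.871]
wrist_force: [0.3, 0.6, -1.1]
finger_gap: 11.7
```

```bash
python3 -c "
from h import *
st();go(545.6,168,178,2.874)"
```

```text
t50.25 [532.  189.3 178.6] [-3.141e+00 -1.000e-03  2.871e+00] F [ 0.3  0.6 -1.1] M [ 0.1  -0.12 -0.01] gap 11.7 j [ 0.28  0.37  1.53 -0.    1.25 -1.02]
delta [-18.8 -16.9   0.6] twist -0.003
```

Emit:
jog_arm(deltas="-8 -7 0 0 4;-15 -13 0 0 4;-19 -17 0 0 4;-19 -17 0 0 4;-19 -17 10 0 4;-19 -17 10 0 4;-19 -17 10 0 4;-19 -17 10 0 4;-19 -17 10 0 4;-19 -17 10 0 4")

```text
clock: 51.5
eef_pos: [545.3, 169.8, 169.4]
eef_rot: [3.141, 0.0, 2.874]
wrist_force: [0.3, 0.2, -0.2]
finger_gap: 11.9
```

```bash
python3 -c "
from h import *
st();C,p,d=snap('wrist','w24');go(546,168,90,2.874)"
```

```text
t51.50 [545.3 169.8 169.4] [3.141 0.    2.874] F [ 0.3  0.2 -0.2] M [ 0.04 -0.17  0.03] gap 11.9 j [ 0.24  0.39  1.52  0.    1.23 -1.07]
delta [-1.2 -1.5 79.3] twist -0.0
```

View pics/w24.png

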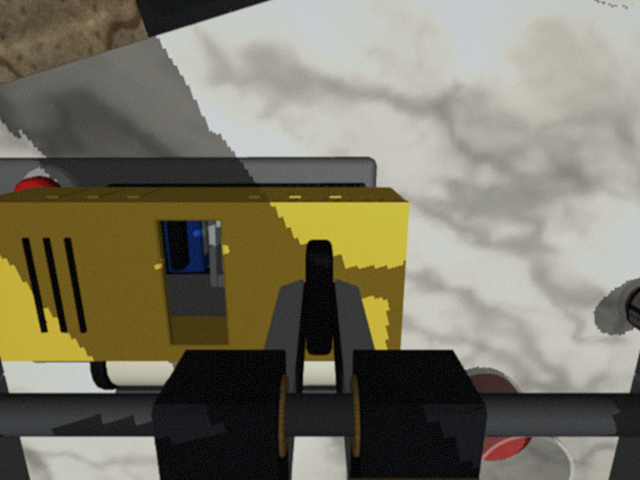

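Emit:
jog_arm(deltas="-1.2 -1.5 8 0 4;-1.2 -1.5 18 0 4;-1.2 -1.5 28 0 4;-1.2 -1.5 36 0 4;-1.2 -1.5 42 0 4;-1.2 -1.5 46 0 4;-1.2 -1.5 49 0 4;-1.2 -1.5 49 0 4;-1.2 -1.5 49 0 4;-1.2 -1.5 49 0 4")

```text
clock: 52.8
eef_pos: [546.1, 168.0, 120.4]
eef_rot: [3.141, 0.0, 2.874]
wrist_force: [-0.6, -0.5, -1.8]
finger_gap: 11.6
```

```bash
python3 -c "
from h import *
st();C,p,d=snap('wrist','w25');go(546,168,90,2.874)"
```

```text
t52.80 [546.1 168.  120.4] [3.141 0.    2.874] F [-0.6 -0.5 -1.8] M [ 0.08 -0.15 -0.03] gap 11.6 j [ 0.23  0.44  1.57  0.    1.13 -1.07]
delta [ 0.1 -0.1 30.4] twist -0.0
```

View pics/w25.png

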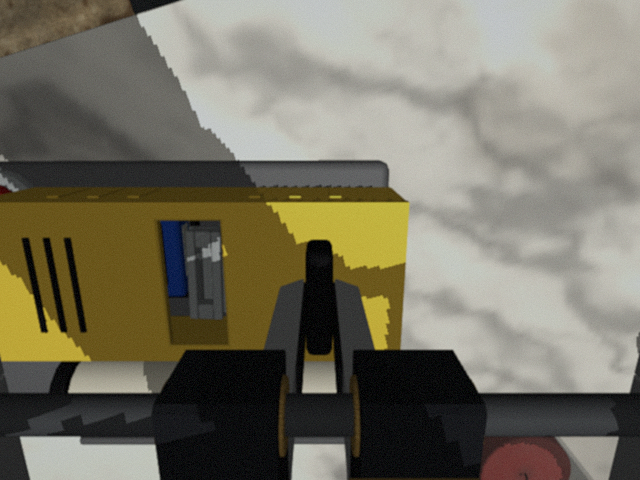

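Emit:
jog_arm(deltas="0 0 5 0 4;0 0 10 0 4;0 0 15 0 4;0 0 20 0 4;0 0 24 0 4;0 0 27 0 4;0 0 29 0 4;0 0 30.5 0 4;0 0 31 0 4;0 0 31 0 4")

```text
clock: 54.1
eef_pos: [546.1, 168.1, 89.6]
eef_rot: [3.141, 0.0, 2.874]
wrist_force: [-2.1, -1.7, 3.8]
finger_gap: 11.8
```

```bash
python3 -c "
from h import *
st()"
```

```text
t54.10 [546.1 168.1  89.6] [3.141 0.    2.874] F [-2.1 -1.7  3.8] M [-0.1   0.28  0.  ] gap 11.8 j [ 0.23  0.48  1.59 -0.    1.07 -1.07]
```

Emit:
jog_arm(deltas="0 0 0.3 0 4;0 0 0 0 14;0 0 0 0 24;0 0 0 0 30;0 0 -12 0 30;0 0 -30 0 30;0 0 -47 0 30;0 0 -47 0 30;0 0 -47 0 30;0 0 -47 0 30")

```text
clock: 55.35
eef_pos: [545.7, 167.9, 135.6]
eef_rot: [-3.141, -0.001, 2.874]
wrist_force: [0.2, 0.7, -0.3]
finger_gap: 29.9
```

Run:
```python
from h import *
C,p,d=snap('wrist','w26');st();go(534.7,-44.4,150,1.304)
P=cloud(C,d)
for u,v in [(60,260),(150,240),(160,300),(270,220),(380,220),(380,300),(100,310),(322,240),(215,250)]: print(u,v,P[v-2:v+3,u-2:u+3].reshape(-1,3).mean(0).round(1))
```

```text
t55.40 [545.8 168.  135.7] [-3.141e+00 -1.000e-03  2.874e+00] F [-0.3  0.2  0.1] M [-0.   -0.14  0.03] gap 30.1 j [ 0.23  0.43  1.55  0.    1.16 -1.07]
delta [ -45.5 -207.7  -14.3] twist 1.57
60 260 [503.8  16.2  68.5]
150 240 [506.4  73.4  68.5]
160 300 [544.4  64.9  68.4]
270 220 [513.5 146.1  68.5]
380 220 [530.5 208.5  68.8]
380 300 [543.5 194.1 145.7]
100 310 [540.8  26.2  68.6]
322 240 [526.8 174.1  92.5]
215 250 [521.1 110.9  74.6]
```

View pics/w26.png

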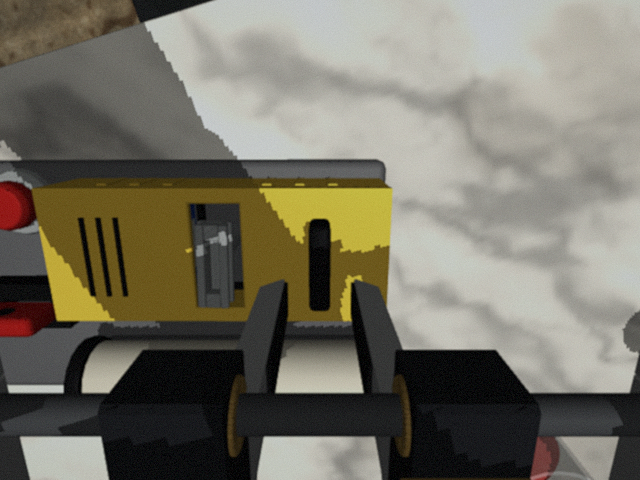

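Emit:
jog_arm(deltas="0 0 -15 0.17 40;-8 -35 -15 0.35 40;-16 -70 -15 0.52 40;-24 -105 -15 0.7 40;-32 -140 -15 0.87 40;-40 -175 -15 1.05 40;-45 -200 -10 1.22 40;-45.5 -207.7 0 1.4 40;-45.5 -207.7 20 1.57 40;-45.5 -207.7 30 1.57 40")

```text
clock: 56.65
eef_pos: [534.5, -44.3, 105.1]
eef_rot: [-3.14, 0.0, 1.305]
wrist_force: [-0.4, -0.1, 0.5]
finger_gap: 39.9
```

Run:
```python
from h import *
C,p,d=snap('wrist','w27');st();go(534.8,-44.6,55.5,1.304); crop(p,'w27b',200,180,440,360,3.3)
```

```text
t56.70 [534.2 -44.2 104.3] [-3.139  0.     1.308] F [-0.8 -0.4 -1.6] M [-0.03 -0.02  0.03] gap 40.0 j [-0.15  0.4   1.68 -0.    1.07  0.11]
delta [-0.2  0.8 48.8] twist 0.004
```

View pics/w27b.png

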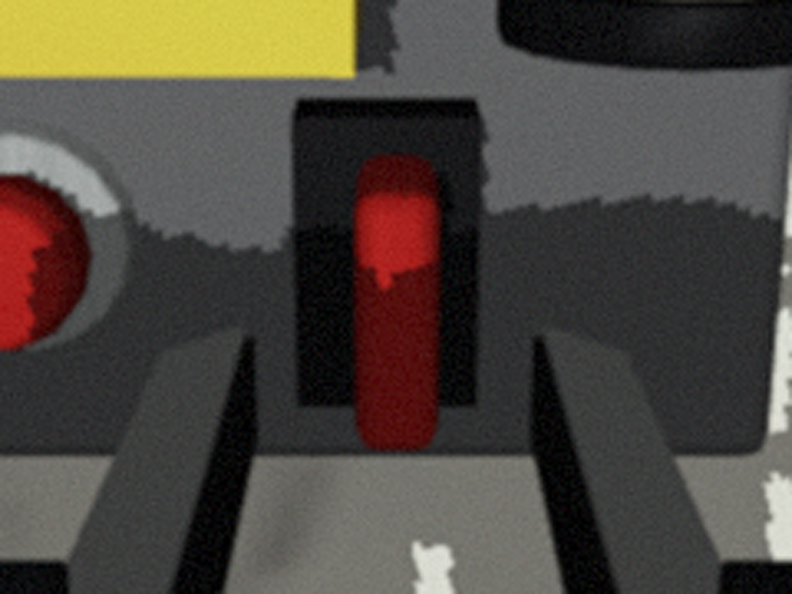

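Run:
```python
from h import *
C,p,d=load('w26'); crop(p,'w26b',175,190,265,320,5)
```

Emit:
jog_arm(deltas="0 0.5 12 0 40;0 0.5 28 0 40;0 0.5 40 0 40;0 0.5 47 0 40;0 0.5 49 0 40;0 0.5 49 0 14;0 0.5 49 0 8;0 0.5 49 0 5;0 0.5 49 0 5;0 0.5 49 0 5", squeeze=58)

```text
clock: 57.95
eef_pos: [535.6, -44.4, 57.5]
eef_rot: [3.141, -0.0, 1.304]
wrist_force: [-1.7, -0.1, 4.5]
finger_gap: 13.5
```

View pics/w26b.png

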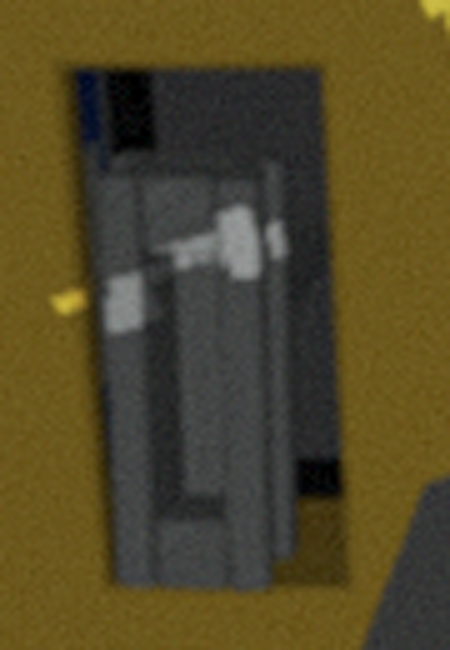

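Run:
```python
from h import *
C,p,d=load('w26');st()
f=lambda u,v,z:pz(C,175+u/5,190+v/5,z)
for n,a,b,z in [("headL",(100,180),(115,585),84),("headR",(259,185),(271,588),84),("slotedge",(150,290),(165,510),84),("slotR",(218,200),(228,500),84),("slotL",(140,190),(152,580),84),("holeL",(77,72),(110,580),69),("holeR",(320,70),(347,580),69)]:
    A,B=f(*a,z),f(*b,z);w=A-B;print(n,((A+B)/2).round(1),np.hypot(*w[:2]).round(1),(np.arctan2(w[1],w[0])).round(3))
print((f(100,180,84)+f(259,185,84))/2,(f(115,585,84)+f(271,588,84))/2)
```

```text
t57.95 [535.6 -44.4  57.5] [ 3.141 -0.     1.304] F [-1.7 -0.1  4.5] M [-0.06  0.03  0.03] gap 13.5 j [-0.15  0.46  1.71 -0.    0.97  0.12]
headL [526.2 100.5  84. ] 48.7 2.828
headR [531.3 117.6  84. ] 48.5 2.842
slotedge [529.2 105.4  84. ] 26.6 2.864
slotR [525.6 114.5  84. ] 35.7 2.84
slotL [527.5 104.6  84. ] 47.0 2.827
holeL [523.2  95.2  69. ] 64.3 2.853
holeR [530.7 123.1  69. ] 64.5 2.874
[505.55391808 116.38962985  84.        ] [551.91281492 101.72304962  84.        ]
```

Run:
```python
from h import *
C,p,d=load('w27')
g=lambda u,v,z:(200+u/3.3,180+v/3.3,z)
tool(C,(535.6,-44.4),1.304,[g(397,192,68),g(397,449,68),g(355,300,68),g(438,300,68)])
go(528.4,109.2,131,2.83)
```

```text
(320.3030303030303, 238.1818181818182, 68) [541.8 -23.2] tool 22.1 0.3
(320.3030303030303, 316.06060606060606, 68) [530.2 -66. ] tool -22.2 0.5
(307.57575757575756, 270.90909090909093, 68) [530.5 -38.8] tool 4.1 -6.4
(332.72727272727275, 270.90909090909093, 68) [543.4 -42.3] tool 4.1 7.0
delta [146.3 -47.4 -73.5] twist -1.526
```

Key centred in the grip. Lift and carry to the stud.

Emit:
jog_arm(deltas="0 0 -25 0 5;0 0 -55 0 5;0 0 -85 -0.1 5;20 -6 -92 -0.25 5;50 -16 -92 -0.42 5;80 -26 -92 -0.6 5;110 -36 -92 -0.78 5;135 -44 -92 -0.95 5;146 -47.4 -90 -1.12 5;146.3 -47.4 -85 -1.3 5")

```text
clock: 59.2
eef_pos: [528.2, 110.0, 142.1]
eef_rot: [3.141, 0.0, 2.611]
wrist_force: [0.2, 0.3, -0.5]
finger_gap: 13.5
```

```bash
python3 -c "
from h import *
st();go(528.4,109.2,130,2.83)"
```

```text
t59.20 [528.2 110.  142.1] [3.141 0.    2.611] F [ 0.2  0.3 -0.5] M [ 0.   -0.13  0.01] gap 13.5 j [ 0.14  0.35  1.64  0.    1.15 -0.9 ]
delta [-0.6 -0.6 12.1] twist -0.219
```

Emit:
jog_arm(deltas="-0.5 -0.6 4 -0.11 5;-0.5 -0.6 8 -0.219 5;-0.5 -0.6 12 -0.219 5;-0.5 -0.6 12 -0.219 5;-0.5 -0.6 12 -0.219 5;-0.5 -0.6 12 -0.219 5;-0.5 -0.6 12 -0.219 5;-0.5 -0.6 12 -0.219 5;-0.5 -0.6 12 -0.219 5;-0.5 -0.6 12 -0.219 5")

```text
clock: 60.45
eef_pos: [528.4, 108.4, 130.3]
eef_rot: [3.142, -0.0, 2.823]
wrist_force: [-0.7, -0.2, -0.9]
finger_gap: 13.6
```

```bash
python3 -c "
from h import *
C,p,d=snap('wrist','w28');st();crop(p,'w28b',200,170,440,350,3.3)"
```

```text
t60.50 [528.4 108.4 130.3] [3.142 0.    2.823] F [ 0.5  0.2 -0.8] M [ 0.05 -0.19  0.  ] gap 13.6 j [ 0.13  0.37  1.65  0.    1.12 -1.12]
```

View pics/w28b.png

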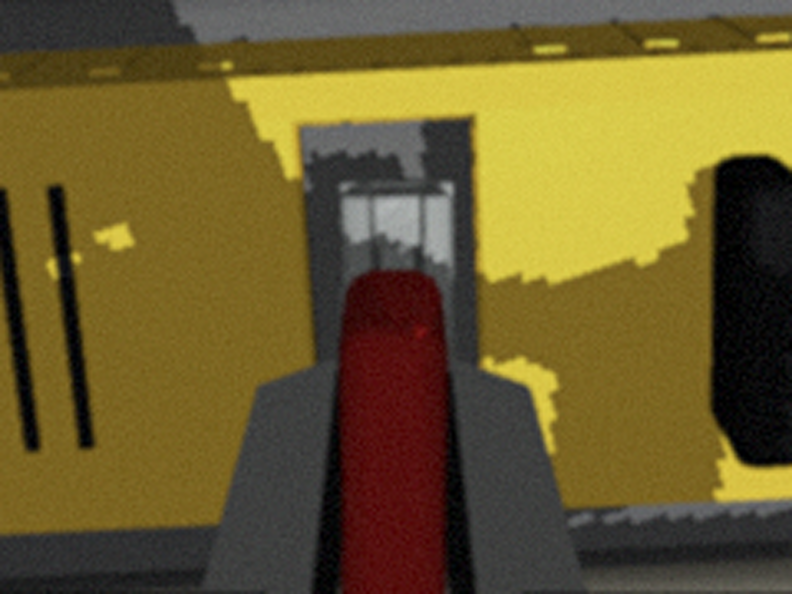

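Run:
```python
from h import *
C,p,d=load('w28')
g=lambda u,v,z:(200+u/3.3,170+v/3.3,z)
tool(C,(528.4,108.4),2.823,[g(341,190,84),g(454,190,84),g(373,220,84),g(424,220,84),g(341,330,142),g(447,330,142),g(394,325,141)])
```

```text
(303.33333333333337, 227.57575757575756, 84) [501.  107.9] tool 25.8 -9.1
(337.5757575757576, 227.57575757575756, 84) [506.8 125.4] tool 25.9 9.4
(313.030303030303, 236.66666666666669, 84) [507.5 111.2] tool 20.8 -3.9
(328.4848484848485, 236.66666666666669, 84) [510.1 119.2] tool 20.8 4.5
(303.33333333333337, 270.0, 142) [504.6 109. ] tool 22.8 -6.9
(335.4545454545455, 270.0, 142) [508.6 121.2] tool 22.8 6.0
(319.3939393939394, 268.4848484848485, 141) [506.3 115.2] tool 23.1 -0.5
```

Emit:
jog_arm(deltas="0.8 0.6 3 0 5;0.8 0.6 6 0 5;0.8 0.6 9 0 5;0.8 0.6 12 0 5;0.8 0.6 14 0 5;0.8 0.6 16 0 5;0.8 0.6 18 0 5;0.8 0.6 19.5 0 5;0.8 0.6 20.5 0 5;0.8 0.6 20.5 0 5")

```text
clock: 61.75
eef_pos: [527.8, 109.2, 109.7]
eef_rot: [-3.142, -0.0, 2.823]
wrist_force: [0.2, -0.3, -0.5]
finger_gap: 13.8
```

```bash
python3 -c "
from h import *
st()"
```

```text
t61.75 [527.8 109.2 109.7] [-3.142 -0.     2.823] F [ 0.2 -0.3 -0.5] M [ 0.04 -0.15 -0.06] gap 13.8 j [ 0.14  0.39  1.67 -0.    1.08 -1.12]
```

Emit:
jog_arm(deltas="0 0 0 0.15 5;0 0 0 0.3 5;0 0 0 0.45 5;0 0 0 0.6 5;0 0 0 0.75 5;0 0 0 0.9 5;0 0 0 1.05 5;0 0 0 1.2 5;0 0 0 1.35 5;0 0 0 1.5 5")

```text
clock: 63.0
eef_pos: [528.1, 109.4, 109.8]
eef_rot: [3.141, -0.0, 1.318]
wrist_force: [1.2, 1.2, -2.5]
finger_gap: 13.5
```

Emit:
jog_arm(deltas="0 0 0 0.06 5;0 0 0 0.12 5;0 0 0 0.16 5;0 0 0 0.16 5;0 0 0 0.16 5;0 0 0 0.16 5;0 0 0 0.16 5;0 0 0 0.16 5;0 0 0 0.16 5;0 0 0 0.16 5")

```text
clock: 64.25
eef_pos: [528.0, 109.2, 109.8]
eef_rot: [3.141, -0.0, 1.163]
wrist_force: [3.7, 1.6, -3.5]
finger_gap: 13.8
```

```bash
python3 -c "
from h import *
C,p,d=snap('wrist','w29');st();crop(p,'w29b',200,170,440,350,3.3)"
```

```text
t64.30 [528.  109.2 109.8] [ 3.141 -0.     1.163] F [ 4.1  2.1 -3.9] M [ 0.2  -0.99  0.34] gap 13.8 j [0.14 0.39 1.67 0.   1.08 0.54]
```

View pics/w29b.png

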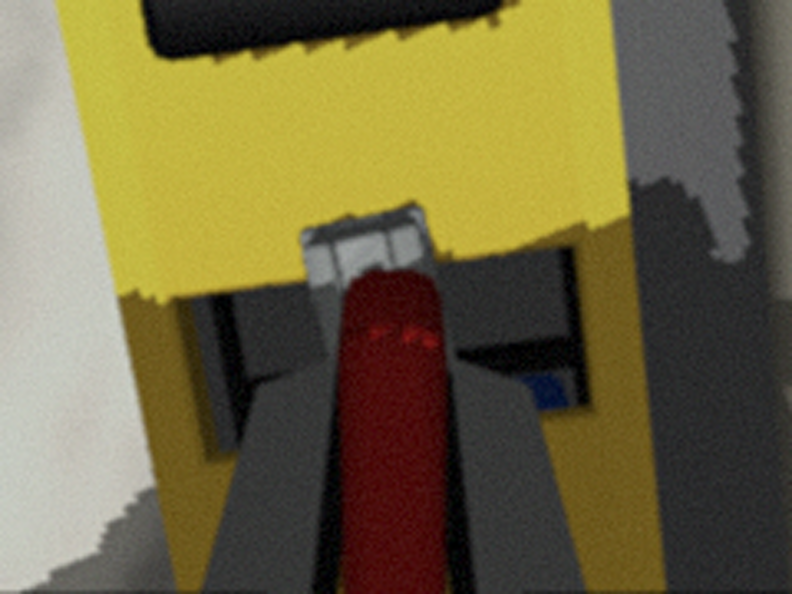

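Emit:
jog_arm(deltas="0 0 0 0.04 5;0 0 0 0.08 5;0 0 0 0.08 5;0 0 0 0.08 5;0 0 0 0.08 5;0 0 0 0.08 5;0 0 0 0.08 5;0 0 0 0.08 5;0 0 0 0.08 5;0 0 0 0.08 5")

```text
clock: 65.55
eef_pos: [527.9, 109.2, 109.8]
eef_rot: [3.141, -0.0, 1.083]
wrist_force: [4.7, 1.0, -2.8]
finger_gap: 13.5
```

```bash
python3 -c "
from h import *
C,p,d=snap('wrist','w30');st();crop(p,'w30b',200,170,440,350,3.3)"
```

```text
t65.60 [527.9 109.2 109.8] [ 3.141 -0.     1.083] F [ 4.7  1.8 -2.6] M [ 0.11 -1.11  0.85] gap 13.6 j [ 0.14  0.39  1.67 -0.    1.08  0.62]
```

View pics/w30b.png

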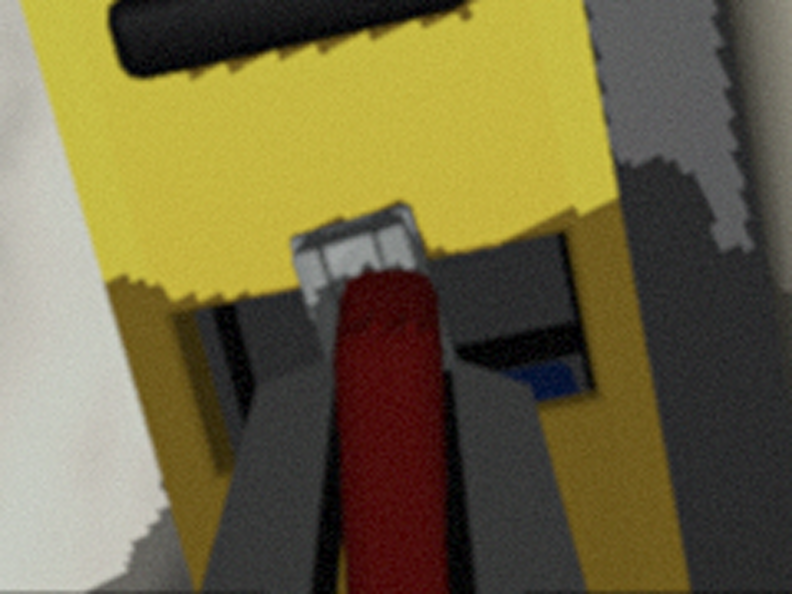

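Emit:
jog_arm(deltas="0 0 0 -0.08 5;0 0 0 -0.15 5;0 0 0 -0.18 5;0 0 0 -0.18 5;0 0 -4 -0.18 5;0 0 -10 -0.18 5;0 0 -18 -0.18 5;0 0 -30 -0.22 5;0 0 -35 -0.22 5;0 0 -35 -0.22 5")

```text
clock: 66.85
eef_pos: [527.9, 109.2, 145.1]
eef_rot: [3.141, -0.0, 1.302]
wrist_force: [-0.3, 0.0, -0.8]
finger_gap: 13.6
```

```bash
python3 -c "
from h import *
C,p,d=snap('wrist','w31');st();crop(p,'w31b',200,170,440,350,3.3);go(535.4,-44.5,92,1.304)"
```

```text
t66.90 [527.8 109.2 144.7] [-3.141  0.     1.302] F [-0.4  0.5  0.7] M [-0.04 -0.04  0.  ] gap 13.5 j [0.14 0.35 1.64 0.   1.15 0.4 ]
delta [-146.2   48.2   52.7] twist -0.002
```

View pics/w31b.png

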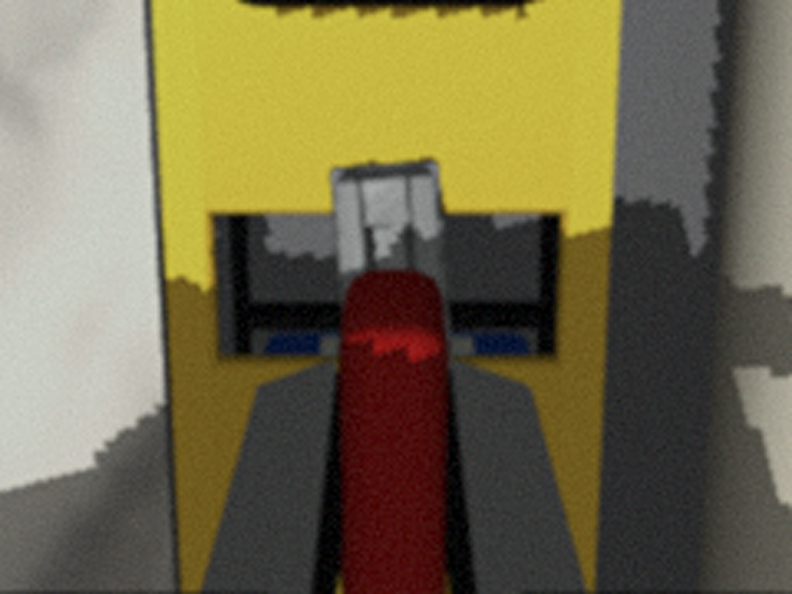

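Run:
```python
from h import *
C,p,d=load('w31')
f=lambda u,v,z:pz(C,200+u/3.3,170+v/3.3,z)
for n,a,b,z in [("L",(333,182),(340,272),84),("R",(438,176),(443,262),84),("slL",(362,180),(368,262),84),("slR",(409,178),(413,230),84),("holeL",(212,215),(222,352),69),("holeR",(560,213),(556,352),69)]:
    A,B=f(*a,z),f(*b,z);w=A-B;print(n,(np.arctan2(w[1],w[0])).round(3),np.hypot(*w[:2]))
A,B=f(333,176,84),f(437,168,84);w=B-A;print(np.arctan2(w[1],w[0])+np.pi/2)
A,B=f(212,215,69),f(560,213,69);w=B-A;print("hole",np.arctan2(w[1],w[0])+np.pi/2)
```

```text
L 1.367 16.472305159420152
R 1.369 15.689827859794933
slL 1.368 14.971272834684699
slR 1.381 9.43455852094601
holeL 1.337 27.355034912878427
holeR 1.31 27.731084298885527
1.3820870592947492
hole 1.3092260454351023
```

Emit:
jog_arm(deltas="-40 13 0 0 5;-80 26 0 0 5;-115 38 0 0 5;-140 46 5 0 5;-146.2 48.2 25 0 5;-146.2 48.2 45 0 5;-146.2 48.2 52 0 5;-146.2 48.2 52 0 5;-146.2 48.2 52 0 5;-146.2 48.2 52 0 5")

```text
clock: 68.15
eef_pos: [535.9, -44.5, 93.4]
eef_rot: [3.141, -0.0, 1.303]
wrist_force: [-0.4, -0.3, -0.2]
finger_gap: 13.8
```

```bash
python3 -c "
from h import *
C,p,d=snap('wrist','w32');st();crop(p,'w32b',200,160,440,360,3);go(535.4,-44.5,58.5,1.304)"
```

```text
t68.20 [535.8 -44.5  93.3] [ 3.141 -0.     1.303] F [-0.3  0.3 -0.8] M [-0.   -0.07 -0.03] gap 13.6 j [-0.15  0.41  1.69  0.    1.04  0.12]
delta [-0.1 -0.5 34.8] twist -0.001
```

View pics/w32b.png

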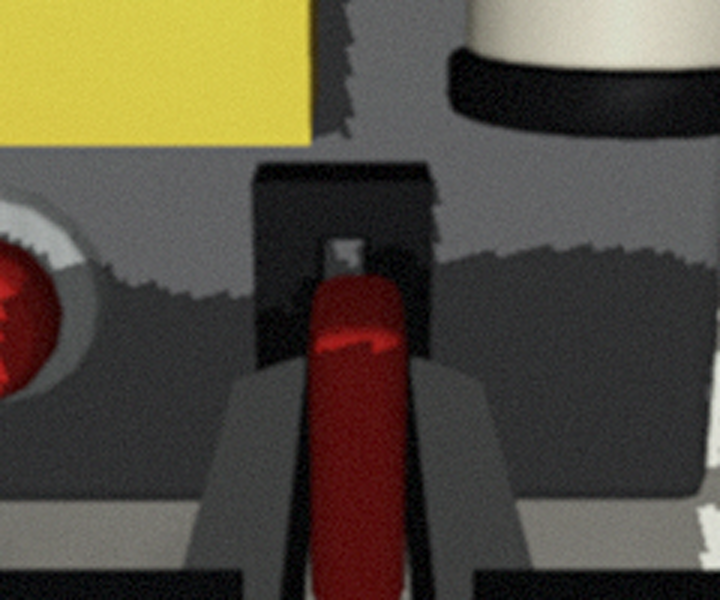

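Emit:
jog_arm(deltas="0 -1.3 6 0 5;0 -1.3 12 0 5;0 -1.3 18 0 5;0 -1.3 24 0 5;0 -1.3 29 0 5;0 -1.3 32 0 5;0 -1.3 34 0 5;0 -1.3 35 0 5;0 -1.3 35.5 0 5;0 -1.3 35.5 0 5")

```text
clock: 69.45
eef_pos: [534.4, -44.2, 57.5]
eef_rot: [3.141, -0.0, 1.303]
wrist_force: [-2.5, 0.1, 3.3]
finger_gap: 14.1
```

```bash
python3 -c "
from h import *
st()"
```

```text
t69.45 [534.4 -44.2  57.5] [ 3.141 -0.     1.303] F [-2.5  0.1  3.3] M [-0.    0.32  0.03] gap 14.1 j [-0.15  0.46  1.71  0.    0.97  0.12]
```

Emit:
jog_arm(deltas="0 0 0.5 0 14;0 0 0.5 0 26;0 0 0.5 0 36;0 0 0.5 0 40;0 0 -20 0 50;0 0 -45 0 50;0 -30 -50 0 50;0 -60 -50 0 50;0 -70 -50 0 50;0 -70 -50 0 50")

```text
clock: 70.7
eef_pos: [467.2, -25.7, 107.5]
eef_rot: [3.141, -0.0, 1.303]
wrist_force: [0.3, 0.4, 0.6]
finger_gap: 49.7
```

```bash
python3 -c "
from h import *
C,p,d=snap('wrist','w33');st();crop(p,'w33b',200,160,440,360,3)"
```

```text
t70.75 [467.6 -25.8 107.5] [ 3.141 -0.     1.303] F [-0.3  0.3  0.9] M [-0.06 -0.09 -0.  ] gap 49.8 j [-0.13  0.25  1.87  0.    1.02  0.13]
```

View pics/w33.png

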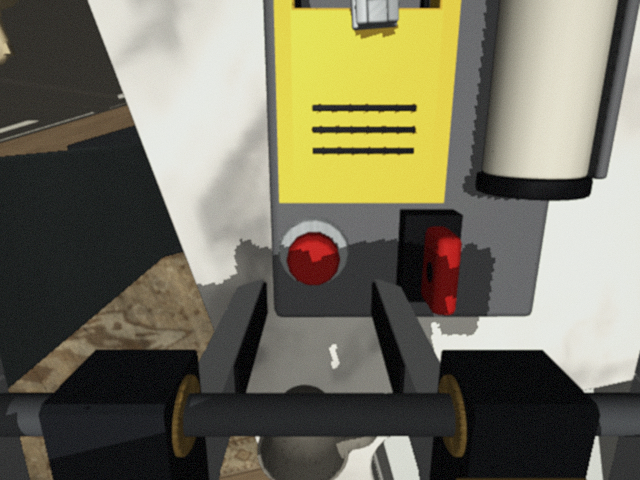

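Run:
```python
from h import *
C,p,d=load('w33')
tool(C,(467.5,-25.8),1.303,[(313,259,44),(288,259,44),(340,259,44),(313,284,44),(313,233,44)])
P=cloud(C,d);print(P[262,310],P[250,452],P[290,442],P[305,440])
crop(p,'w33c',260,200,480,330,3.6)
```

```text
(313, 259, 44) [465.2 -22.9] tool 2.2 -3.0
(288, 259, 44) [450.9 -19. ] tool 2.2 -17.8
(340, 259, 44) [480.7 -27.2] tool 2.2 13.1
(313, 284, 44) [460.9 -38.3] tool -13.8 -3.0
(313, 233, 44) [469.5  -7.5] tool 18.2 -2.9
[488.6065615   50.08129971 272.3723142 ] [540.07311002 -29.94384942  67.59674993] [530.83649983 -51.23704331  67.30371639] [528.04583915 -59.50196878  67.77598176]
```

View pics/w33c.png

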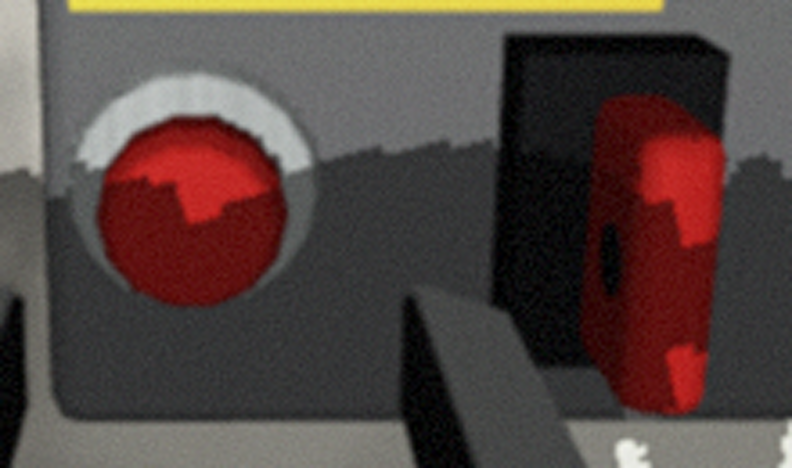

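Emit:
jog_arm(deltas="2 -2.8 15 0 52;2 -2.8 32 0 52;2 -2.8 48 0 52;2 -2.8 59 0 52;2 -2.8 64 0 52;2 -2.8 64.5 0 52;2 -2.8 64.5 0 34;2 -2.8 64.5 0 26;2 -2.8 64.5 0 26;2 -2.8 64.5 0 26", squeeze=35)

```text
clock: 72.0
eef_pos: [464.3, -22.8, 43.0]
eef_rot: [-3.141, -0.0, 1.303]
wrist_force: [-4.0, 0.6, 5.7]
finger_gap: 31.7
```

Emit:
jog_arm(deltas="0 0 0 0 26;0 0 -3 0 26;0 0 -6 0 26;0 0 -9 0 26;0 0 -12 0 26;0 0 -15 0 26;0 0 -17 0 26;0 0 -18.5 0 26;0 0 -18.5 0 26;0 0 -18.5 0 26")

```text
clock: 73.25
eef_pos: [464.1, -22.9, 59.7]
eef_rot: [-3.14, 0.0, 1.303]
wrist_force: [5.2, 1.8, -29.5]
finger_gap: 31.3
```

```bash
python3 -c "
from h import *
C,p,d=snap('wrist','w34');st();C,p,d=snap('scene','s4');crop(p,'s4b',270,200,400,340,4)"
```

```text
t73.30 [464.1 -22.9  59.7] [-3.14   0.     1.303] F [  5.1   2.2 -30.8] M [ 0.28 -1.03  0.01] gap 31.7 j [-0.13  0.32  1.91  0.    0.91  0.14]
```

View pics/w34.png

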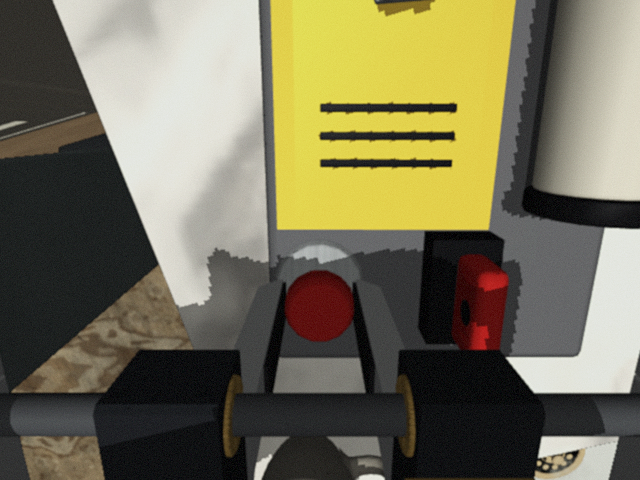

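View pics/s4b.png

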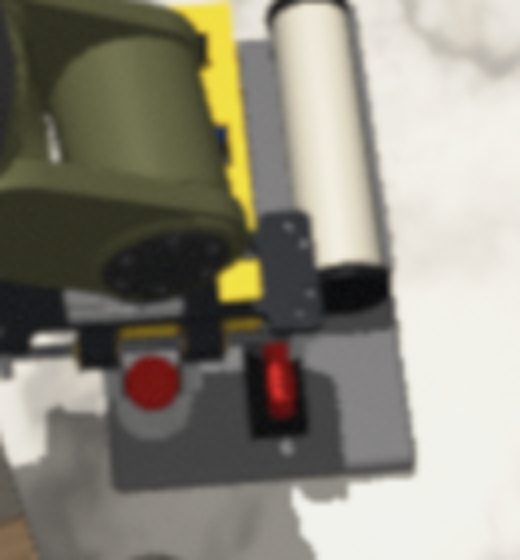

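Emit:
jog_arm(deltas="0 0 3 0 26;0 0 6 0 26;0 0 9 0 26;0 0 12 0 26;0 0 15 0 26;0 0 17 0 26;0 0 18.5 0 26;0 0 19 0 26;0 0 19.5 0 26;0 0 19.5 0 26")

```text
clock: 74.6
eef_pos: [464.4, -22.9, 43.1]
eef_rot: [-3.141, 0.0, 1.303]
wrist_force: [-15.1, 3.6, 18.3]
finger_gap: 31.8
```

```bash
python3 -c "
from h import *
C,p,d=snap('wrist','w35');st()"
```

```text
t74.65 [464.4 -22.9  43.1] [-3.141  0.     1.303] F [-14.9   2.7  19.2] M [ 0.72  3.13 -0.  ] gap 31.7 j [-0.13  0.36  1.91  0.    0.87  0.14]
```

Emit:
jog_arm(deltas="0 0 -1 0 36;0 0 -1 0 46;0 0 -1 0 52;0 0 -1 0 52;0 0 -20 0 52;0 0 -45 0 52;0 0 -64 0 52;0 0 -64 0 20;0 0 -64 0 0;0 0 -64 0 0")

```text
clock: 75.9
eef_pos: [464.3, -22.9, 104.9]
eef_rot: [-3.14, 0.0, 1.303]
wrist_force: [0.4, -0.1, 0.1]
finger_gap: 25.2
```

Run:
```python
from h import *
C,p,d=snap('wrist','w36');st()
P=cloud(C,d)
m=(p[...,0]>90)&(p[...,1]<50)&(P[...,2]<75)&(P[...,2]>25)
for lo,hi in [(270,370),(400,520)]:
    q=m.copy();q[:,:lo]=0;q[:,hi:]=0; z=P[q][:,2]; print(q.sum(),np.percentile(z,[5,25,50,75,95]).round(1),np.median(P[q],0).round(1))
go(464.4,-22.9,62,1.303)
```

```text
t75.95 [464.4 -22.9 105. ] [-3.14   0.     1.303] F [ 0.4 -0.7  0.7] M [-0.06 -0.04 -0.02] gap 21.5 j [-0.13  0.25  1.88 -0.    1.02  0.14]
1733 [40.2 42.9 43.4 43.9 44.6] [465.1 -22.8  43.4]
1361 [65.7 66.8 67.3 67.8 68.5] [535.6 -40.8  67.3]
delta [ 0.   0.1 43. ] twist -0.0
```

View pics/w36.png

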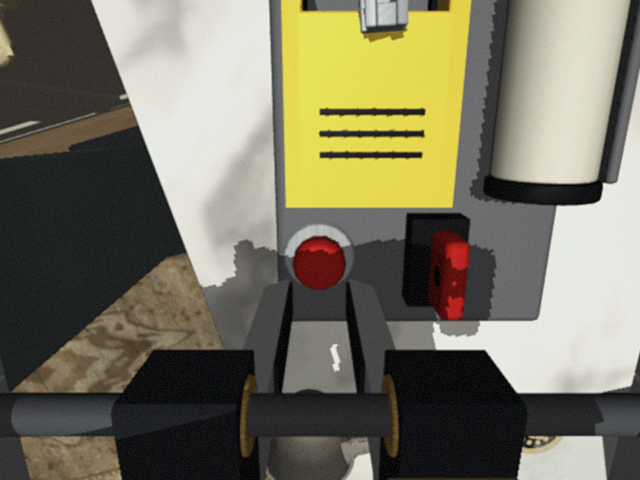

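Emit:
jog_arm(deltas="0 0 0 0 0;0 0 12 0 0;0 0 25 0 0;0 0 36 0 0;0 0 42 0 0;0 0 45 0 0;0 0 46.5 0 0;0 0 47.5 0 0;0 0 47.8 0 0;0 0 47.8 0 0", squeeze=5)

```text
clock: 77.2
eef_pos: [464.8, -23.0, 58.3]
eef_rot: [3.141, -0.0, 1.303]
wrist_force: [-0.9, -0.4, 5.2]
finger_gap: 0.2
```

```bash
python3 -c "
from h import *
st()"
```

```text
t77.20 [464.8 -23.   58.3] [ 3.141 -0.     1.303] F [-0.9 -0.4  5.2] M [-0.02  0.18  0.02] gap 0.2 j [-0.13  0.33  1.91  0.    0.91  0.14]
```

Emit:
jog_arm(deltas="0 0 0.6 0 0;0 0 1.2 0 0;0 0 1.2 0 0;0 0 1.2 0 0;0 0 0 0 0;0 0 -20 0 0;0 0 -60 0 0;0 0 -110 0 0;0 0 -150 0 0;0 0 -170 0 0")

```text
clock: 78.45
eef_pos: [465.1, -23.0, 230.1]
eef_rot: [3.139, -0.0, 1.303]
wrist_force: [-0.5, -0.6, 0.1]
finger_gap: 0.3
```

Emit:
jog_arm(deltas="0 0 0 0 0;-40 0 0 0 0;-90 0 0 0 0;-140 0 0 0 0;-190 0 0 0 0;-230 0 0 0 0;-250 0 0 0 0;-250 0 0 0 0;-250 0 0 0 0;-250 0 0 0 0")

```text
clock: 79.7
eef_pos: [398.8, -263.2, 227.7]
eef_rot: [-3.141, -0.0, 1.304]
wrist_force: [-0.7, 0.9, 0.0]
finger_gap: 0.5
```

Run:
```python
from h import *
C,p,d=snap('top','t9');crop(p,'t9b',170,140,420,325,3);st()
C,p,d=snap('scene','s9');crop(p,'s9b',230,140,400,330,3)
C,p,d=snap('wrist','w39')
```

```text
t79.75 [ 398.7 -263.3  227.8] [-3.142 -0.     1.304] F [-0.2  0.1  0.5] M [-0.1  -0.06  0.03] gap 0.1 j [-0.66  0.13  1.71  0.    1.3  -0.39]
```

View pics/t9b.png

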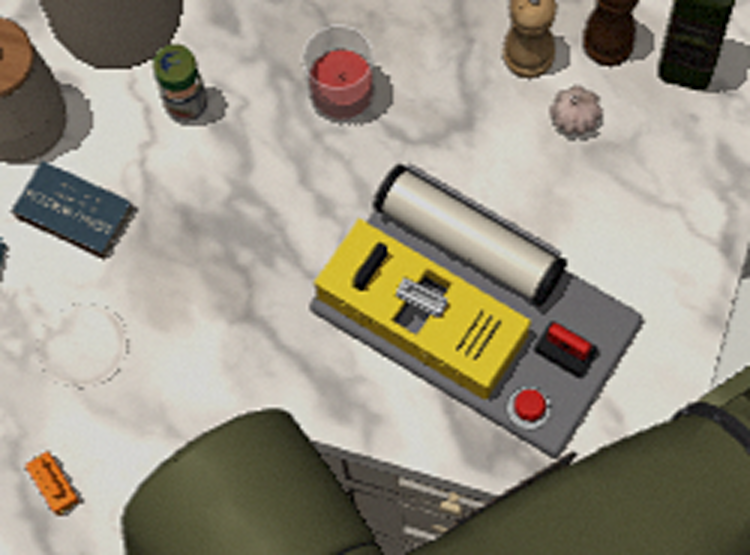

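View pics/s9b.png

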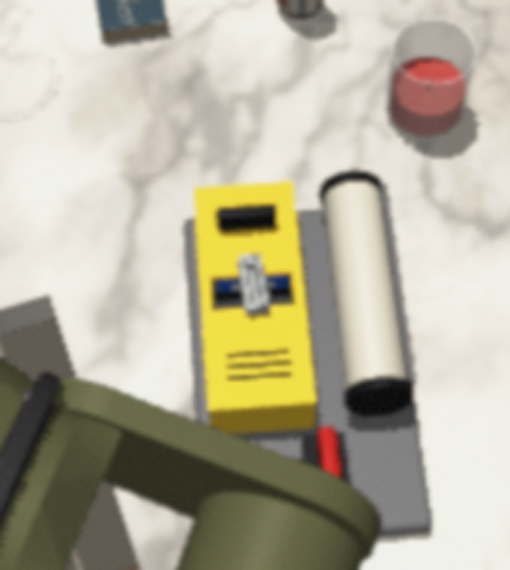

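View pics/w39.png

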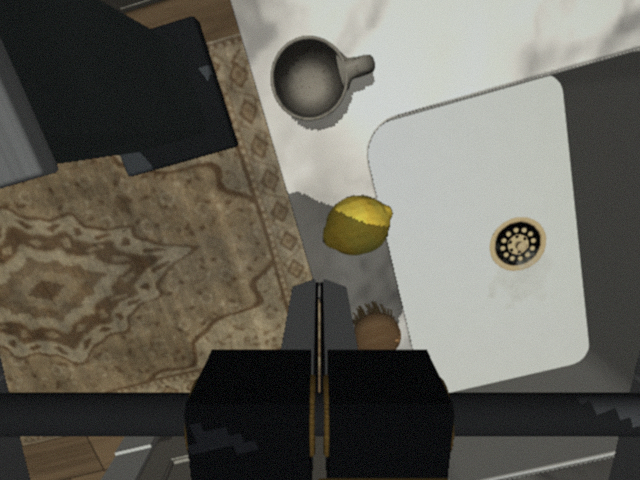

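```bash
python3 -c "
from h import *
print(workorder.sign_off())"
```

```text
the job is handed in; nothing more can be done
None
```

The lamp is ready and the job was handed in at about 80 s of the 210 s allowed.

- **Packs:** I unlocked the stud with the key, took the cover off and laid the three blue packs flat in bays 1, 2 and 3. Only three were on the worktop; the orange and pink look-alikes were left alone.
- **Cover and lock:** The cover is back down and level, its top measuring 68.5 mm against 69 nominal. I turned the stud back until the turning moment jumped to 0.85 N m, which I took as its stop. Afterwards I measured it at about 0.03 to 0.07 rad from zero, compared with about 0.15 rad at the start.
- **Switch:** I pulled the knob up about 16.7 mm to its stop (30 N), then pushed it home. The cap top then read 43.4 mm (44 nominal), and a second press from above met it at about 44 mm.
- **Key:** It is upright in its holster, with the top of its handle at 67.3 mm (68 nominal).
- **Other items:** The pictures I looked at show nothing else moved. The mug and lemon were only seen by eye at the end, without measuring.

One slip along the way: I got a sign wrong on one carry, so the key went over the lamp's far end at a safe height before going to the holster, and nothing was touched. The measurements above are mine; the hand-in itself gave no verdict.

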